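# Stow the new press dies and lock the die chest

## Task

Put the new press dies from the carton away in the locked drawer of the wooden die chest: open the chest's lid, lift the locking stay in front of its hinge to free the drawer, pull the drawer right out, fold both long carton flaps well back and stand every die from the carton upright in the drawer. Then shut the drawer fully and close the lid with the stay down again, so that the drawer is locked; leave the things standing around where they are.

Things in the scene. Friction and masses are not known exactly. Their poses are not given: they have to be found in the camera images.
- lid (a joint): Lid of the wooden die chest (fixed; 156 mm deep, 236 mm wide; body 66 mm high, 86 mm with the lid shut). Hinged along the chest's rear top edge. 0 = shut, grows as it opens, stops at 1.8 rad (a little past upright). The hinge is stiff: the lid stays at any angle and moves with about 2 to 4 N at its handle.
- lid_hinge (a point): Middle of the lid's hinge line (rear top edge of the chest body, 66 mm above the table). Axes of this entry turn with the lid; with the lid shut, -x points to the front of the chest (towards the robot's side), y along the hinge line, z up.
- lid_handle (a point): Middle of the lid's handle: a round brass bar, 8 mm thick, 90 mm long, parallel to the hinge line, 26 mm clear of the lid's front face, 186 mm in front of the hinge line and 10 mm above it when shut. Free to turn between the fingers.
- stay (a joint): The drawer's locking stay: upright pin with a brass knob in the till under the lid, midway along the chest, 48 mm in front of the hinge line. 0 = down: its foot holds a keeper lug at the back of the drawer. Lifts straight up 0.015 m; drawer free from 0.011. 2 N of friction holds it at any height. Shutting the lid also pushes it down, if the drawer is fully shut; else it lands on the keeper.
- stay_knob (a point): Centre of the stay's brass knob (15 mm diameter, 22 mm high, upright; centre 68 mm above the table when down; till floor 18 mm below the centre). Free space of 60 mm on either side along the hinge line; with the lid open, the lid stands 48 mm behind it.
- drawer (a joint): The chest's one drawer, in its front below the till. 0 = fully shut, grows as it is pulled out towards the front, end stop at 0.088 m. Slides with about 1.2 N of friction.
- drawer_handle (a point): Middle of the drawer's pull: a round brass bar, 8 mm thick, 76 mm long, parallel to the chest's front, 30 mm clear of the drawer's front face, 36 mm above the table and 30 mm below the open chest's top edge. -x of this entry is the direction in which the drawer pulls out.
- drawer_in (a point): Centre of the drawer's inner floor (12 mm above the table); inside it is 82 mm front to back (x of this entry, -x to the drawer's front), 208 mm wide (y), walls 28 mm high. Pulled right out, all of this lies in front of the chest. There is 34 mm of height above its floor when shut.
- carton_in (a point): Centre of the inner floor (3 mm above the table) of the small cardboard carton that the dies came in; fixed. Inside 150 mm (x) by 174 mm (y); the dies stand in a row along y, midway between the long walls, walls 3 mm thick, rim 45 mm above the table. x and y of this entry lie along its sides; two narrow end flaps are folded down outside already.
- flap_near (a joint): Carton flap hinged on the long rim on the carton's -x side (the robot's side): 0 = shut flat over the carton, 1.57 = upright, grows as it swings up and outward, stop at 2.6. 75 mm long, 176 mm wide, 3 mm thick; stays where it is left, moves with under 1 N.
- flap_far (a joint): The other carton flap, hinged on the long rim on the carton's +x side; otherwise like flap_near.
- flap_near_hinge (a point): Middle of flap_near's hinge line on the carton rim, 45 mm above the table.
- flap_far_hinge (a point): Middle of flap_far's hinge line on the carton rim, 45 mm above the table.
- flap_near_edge (a point): Middle of flap_near's free edge.
- flap_far_edge (a point): Middle of flap_far's free edge.
- pill_box: Bystander: round beige parts box, 42 mm diameter, 20 mm high; origin under its centre.
- oil_bottle: Bystander: small dosing bottle, 23 mm diameter, 75 mm high; origin under its centre.
- die_a_mid (a point): Centre (half-way up) of a round turned press die, 34 mm diameter, 16 mm high, light steel; z is its upright axis. Starts upright on the carton's floor; may be absent.
- die_b_mid (a point): Centre (half-way up) of a round turned press die, 28 mm diameter, 20 mm high, grey, with a narrower foot; z is its upright axis. Starts upright on the carton's floor; may be absent.
- die_c_mid (a point): Centre (half-way up) of a round turned press die, 30 mm diameter, 18 mm high, grey, with a narrower foot; z is its upright axis. Starts upright on the carton's floor; may be absent.
- die_d_mid (a point): Centre (half-way up) of a round turned press die, 36 mm diameter, 10 mm high, light steel; z is its upright axis. Starts upright on the carton's floor; may be absent.

How it is judged:
On the way, in this order (a step that is already met when the one before it is completed fails the run):
1. the lid is open (value of joint lid above 1.4 rad), for 0.2 s.
2. the stay is lifted clear of the drawer's keeper, the lid still open (value of joint lid above 1.3 rad and value of joint stay above 0.011 m), for 0.2 s.
3. the drawer is pulled out and both long flaps of the carton are folded back (value of joint drawer above 0.075 m and value of joint each of flap_near, flap_far above 1.8 rad), for 0.2 s.
4. every die stands upright in the pulled-out drawer (x of die_a_mid in the frame of drawer_in between -0.041 and 0.041 m and y of die_a_mid in the frame of drawer_in between -0.104 and 0.104 m and z of die_a_mid in the frame of drawer_in between 0 and 0.015 m and angle between each of die_a_mid, die_b_mid, die_c_mid, die_d_mid's own z axis and vertical below 0.2 rad and x of die_b_mid in the frame of drawer_in between -0.041 and 0.041 m and y of die_b_mid in the frame of drawer_in between -0.104 and 0.104 m and z of die_b_mid in the frame of drawer_in between 0 and 0.015 m and x of die_c_mid in the frame of drawer_in between -0.041 and 0.041 m and y of die_c_mid in the frame of drawer_in between -0.104 and 0.104 m and z of die_c_mid in the frame of drawer_in between 0 and 0.015 m and x of die_d_mid in the frame of drawer_in between -0.041 and 0.041 m and y of die_d_mid in the frame of drawer_in between -0.104 and 0.104 m and z of die_d_mid in the frame of drawer_in between 0 and 0.015 m and value of joint drawer above 0.05 m), for 0.2 s.
At the end, for the whole second after the job is handed in: every die stands upright (within 0.2 rad) on the floor of the drawer, the drawer is shut to within 4 mm, the stay is down to within 4 mm (locked) and the lid is shut to within 0.03 rad (x of die_a_mid in the frame of drawer_in between -0.041 and 0.041 m and y of die_a_mid in the frame of drawer_in between -0.104 and 0.104 m and z of die_a_mid in the frame of drawer_in between 0 and 0.015 m and angle between each of die_a_mid, die_b_mid, die_c_mid, die_d_mid's own z axis and vertical below 0.2 rad and x of die_b_mid in the frame of drawer_in between -0.041 and 0.041 m and y of die_b_mid in the frame of drawer_in between -0.104 and 0.104 m and z of die_b_mid in the frame of drawer_in between 0 and 0.015 m and x of die_c_mid in the frame of drawer_in between -0.041 and 0.041 m and y of die_c_mid in the frame of drawer_in between -0.104 and 0.104 m and z of die_c_mid in the frame of drawer_in between 0 and 0.015 m and x of die_d_mid in the frame of drawer_in between -0.041 and 0.041 m and y of die_d_mid in the frame of drawer_in between -0.104 and 0.104 m and z of die_d_mid in the frame of drawer_in between 0 and 0.015 m and value of joint each of drawer, stay below 0.004 m and value of joint lid below 0.03 rad); the robot touches nothing.
It fails at once if the round box is pushed more than 3 cm away (distance of pill_box from where it was at the start of the episode above 0.03 m).
It fails at once if the bottle is pushed more than 3 cm away (distance of oil_bottle from where it was at the start of the episode above 0.03 m).
Of die_a, die_b, die_c, die_d only 2 to 3 are there at a start; the rules pass over those that are not, and their reading is None.
At some moment in a run one of die_a, die_b, die_c, die_d may be knocked a few centimetres aside while the robot is not near it.
Once in a run the grip may slacken for a moment while it holds something.
It also fails if it takes over 200 s, if anything falls off the work surface, if the arm or the gripper's body presses on something with over 40 N, if the wrist force passes 120 N, or if a joint passes its speed limit or range.

## Robot

A 6-joint arm with a two-finger parallel gripper is mounted at the origin on a cart in front of the work surface, level with it; the furniture and walls round the work are solid. World frame = base frame: x ahead of the robot, y to its left, z up, the work surface at z = 0. Lengths are in m, angles in rad, forces in N, time in s.
With the tool pointing down it reaches from about 0.25 to 0.725 m from the base axis. Payload 4 kg.
Tool frame: the origin (TCP) lies between the finger pads; the fingertips stand 11 mm ahead of it and the grasp point (between the pads) lies 8 mm behind it (bot.tip_extent is the distance from the TCP to the fingertips, in m); z points along the fingers, y is the line along which they close (so a half turn about z gives the same grasp; the last joint's range is limited). The gripper opens to 85 mm and grips with 20 to 120 N. Pads are 22 mm wide; open, the fingers measure 114 mm over their backs; the gripper's body (76 mm by 85 mm) begins 54 mm behind the grasp point. The pads swing forward as they close: fully open they stand 13 mm farther back than shut.
Start: joints at [1.243, 0.241, 0.005, 1.335, 0, 1.571], TCP at [0.161, 0.473, 0.206] pointing down, gripper open.
Joint ranges: [-2.72, 2.72], [-1.05, 1.87], [-1.09, 1.28], [-1.99, 2.15], [-1.42, 1.44], [-3.14, 3.14]. Speed limits (rad/s): [2.79, 2.79, 3.14, 3.14, 3.14, 3.14].

## Interface

Orientations are given as a unit quaternion [x, y, z, w].
In Python, from workcell import bot gives the robot as it stands. The module is installed in compiled form; this text tells all that it offers.
- The arm moves only by the tool drive_tool, never from a script. Its argument "rows" is a list of rows, each an object of numbers: "dx", "dy", "dz": the shift along the tool's x, y, z in units of 50 mm (1.0 is 50 mm); "wx", "wy", "wz": the turn, a rotation vector about the tool's x, y, z in units of 5 degrees (1.0 is 5 degrees); "hand": the finger opening in mm, from 0 to 85.4. A call has 1 to 20 rows; each row is the pose to reach, as a shift and turn from the pose commanded when the call began, along the tool's axes at that moment; what a row does not reach only later rows make up. A row lasts 1/10 s, in which the tool goes at most 50 mm and 8.59 degrees, less where a joint would pass 70% of its speed; a pose out of reach is approached as far as the arm can. A call with a gripper value outside its range is refused whole. The fingers move at their own pace and stop on an object; the grip force is fixed at half the most. Time passes only in rows, so rows that repeat a pose let the fingers close. It gives the time, the measured TCP pose, the force, the opening and the grip force at its end, in the units of the state.
- bot.get_obs(): the state, without advancing time (a new reading comes with each control period).
- bot.camera(name): name is "scene" or "top"; returns the picture (420x560x3 uint8, red, green, blue); there is no depth.
- bot.get_calibration(name): a dict with "vfov" (degrees; the focal length in pixels is half the picture's height over the tangent of half this angle, whatever the lens; pixels are square), "cx", "cy" (the principal point, pixels), "origin" and "rotation" of the camera in the world. Camera axes: x right, y up, looking along -z (the intrinsics and any distortion apply to the point x, -y, -z); pixel columns grow to the right and rows downward; lengths in m; the calibration is good to about 2 mm. A picture is of the moment at which its call begins. get_calibration takes no time and is no camera call.
- bot.job_done(): hands the job in; it is judged then, once.
Trained networks look in the newest picture that a camera, given by its name, has taken for a name from the list of things; names that differ only in an ending like _2 or _b are one class to them, and where a whole thing is asked for, a point or a joint stands for the part that bears it (a point fixed in the world has none). Each returns a list of dicts, best first, with "score" (0 to 1); they miss things now and then, are a little off and sometimes report something else, mostly with a low value. They report only what shows in the picture. A call takes as long as a camera call.
- bot.look_for(camera, thing): "extent" ([centre column, centre row, width, height] in pixels, round what is visible of it).
- bot.outline_of(camera, thing): "region" (420x560 bool, what is visible of it) and "extent" ([centre column, centre row, width, height] in pixels, round what is visible of it).
The state is a dict: "clock": time; "joint_pos": joint angles; "joint_vel": joint speeds; "tau": joint torques, N m; "eef_pos": TCP position; "tool_rot": TCP orientation; "ft_force": force on the tool from outside, world axes, zero at the start; "ft_torque": the same for the moment, N m; "grip_width": finger opening in m; "grasp_force": force on a finger pad.
Only numpy, scipy, OpenCV 4.12 (cv2) and the standard library are available. Lean on these libraries where they do the work, as an engineer would, in place of code of your own. Each camera call takes 0.05 s, during which the arm holds its last target. There are 200 camera calls.

## Working session

There is one attempt and no reset: what is moved stays moved. The work goes in short steps, Python scripts to look and compute and a tool call to move; the robot and the scene stay as the last step left them, time stands still between calls to the robot, and variables do not carry over. Pictures are saved under pics/ and viewed, at most 14 in all, crops included, and the job is handed in when it is done.

Besides the shell and the picture viewer there is one more tool, called after "Request:" by a JSON object that holds its "api" and its "payload", one argument or row to a line. drive_tool: Moves the arm, as the interface text tells. Its arguments: {"type":"object","properties":{"rows":{"type":"array","items":{"type":"object","properties":{"dx":{"type":"number"},"dy":{"type":"number"},"dz":{"type":"number"},"wx":{"type":"number"},"wy":{"type":"number"},"wz":{"type":"number"},"hand":{"type":"number"}}}}},"required":["rows"]}

```bash
mkdir -p pics; cat > h.py <<'E'
import numpy as np, cv2
from workcell import bot
from scipy.spatial.transform import Rotation as R
def shot(cam,fn=None):
    im=bot.camera(cam)
    if fn: cv2.imwrite('pics/'+fn,im[:,:,::-1])
    return im
def ray(cam,u,v):
    c=bot.get_calibration(cam); f=210/np.tan(np.radians(c['vfov'])/2)
    d=np.array([(u-c['cx'])/f,-(v-c['cy'])/f,-1.0])
    Rm=np.array(c['rotation']); 
    if Rm.shape!=(3,3): Rm=R.from_quat(Rm).as_matrix()
    return np.array(c['origin']),Rm@d
def at_z(cam,u,v,z):
    o,d=ray(cam,u,v); return o+d*(z-o[2])/d[2]
def proj(cam,p):
    c=bot.get_calibration(cam); f=210/np.tan(np.radians(c['vfov'])/2)
    Rm=np.array(c['rotation'])
    if Rm.shape!=(3,3): Rm=R.from_quat(Rm).as_matrix()
    q=Rm.T@(np.array(p)-np.array(c['origin'])); return c['cx']-f*q[0]/q[2], c['cy']+f*q[1]/q[2]
def st():
    o=bot.get_obs(); print('t',round(o['clock'],2),'p',np.round(o['eef_pos'],4),'q',np.round(o['tool_rot'],3),'F',np.round(o['ft_force'],1),'w',round(o['grip_width'],4),'g',np.round(o['grasp_force'],1),'j',np.round(o['joint_pos'],2)); return o
E
python3 - <<'E'
from h import *
st()
for c in('scene','top'):
    print({k:(np.round(v,4).tolist() if not isinstance(v,str) else v) for k,v in bot.get_calibration(c).items()})
    shot(c,c+'0.png')
    for n in ['lid_handle','drawer_handle','pill_box','oil_bottle','flap_near','flap_far','stay_knob','lid','carton_in','die_a_mid','die_b_mid','die_c_mid','die_d_mid']:
        try: print(c,n,[(round(d['score'],2),np.round(d['extent']).tolist()) for d in bot.look_for(c,n)[:3]])
        except Exception as e: print(c,n,e)
E
```

```text
t 0.0 p [0.1608 0.4727 0.2048] q [ 0.163  0.987 -0.001 -0.   ] F [ 0.   0.2 -0.5] w 0.0851 g 0.0 j [ 1.24  0.24  0.    1.34 -0.    1.57]
{'vfov': 44.462, 'cx': 279.6256, 'cy': 213.5177, 'origin': [-0.0091, -0.6489, 0.563], 'rotation': [0.4609, -0.1741, -0.3227, 0.8082]}
scene lid_handle [(0.9, [242.0, 174.0, 134.0, 55.0])]
scene drawer_handle [(0.91, [230.0, 212.0, 94.0, 28.0])]
scene pill_box [(0.59, [301.0, 234.0, 22.0, 17.0]), (0.4, [243.0, 178.0, 134.0, 58.0])]
scene oil_bottle [(0.7, [323.0, 190.0, 11.0, 24.0]), (0.61, [283.0, 282.0, 87.0, 103.0])]
scene flap_near [(0.62, [281.0, 281.0, 80.0, 98.0]), (0.27, [243.0, 177.0, 136.0, 54.0])]
scene flap_far [(0.64, [339.0, 255.0, 65.0, 56.0])]
scene stay_knob []
scene lid [(0.63, [242.0, 177.0, 135.0, 58.0])]
scene carton_in [(0.86, [316.0, 288.0, 147.0, 132.0]), (0.37, [343.0, 257.0, 86.0, 67.0])]
scene die_a_mid []
scene die_b_mid []
scene die_c_mid []
scene die_d_mid [(0.52, [283.0, 281.0, 87.0, 101.0]), (0.38, [334.0, 316.0, 17.0, 11.0])]
{'vfov': 53.9962, 'cx': 280.6694, 'cy': 208.4575, 'origin': [0.3963, -0.02, 0.9054], 'rotation': [-0.06, 0.0606, 0.7147, -0.6942]}
top lid_handle [(0.74, [207.0, 183.0, 136.0, 119.0]), (0.52, [367.0, 272.0, 93.0, 39.0])]
top drawer_handle [(0.58, [225.0, 218.0, 94.0, 45.0])]
top pill_box [(0.51, [291.0, 189.0, 20.0, 22.0])]
top oil_bottle [(0.52, [263.0, 137.0, 12.0, 14.0]), (0.45, [365.0, 270.0, 94.0, 40.0]), (0.2, [364.0, 244.0, 110.0, 90.0])]
top flap_near [(0.69, [366.0, 271.0, 94.0, 38.0])]
top flap_far [(0.67, [374.0, 215.0, 90.0, 32.0]), (0.59, [362.0, 243.0, 109.0, 91.0])]
top stay_knob [(0.35, [329.0, 239.0, 14.0, 12.0])]
top lid [(0.65, [207.0, 184.0, 132.0, 112.0])]
top carton_in [(0.77, [366.0, 245.0, 109.0, 90.0]), (0.17, [374.0, 214.0, 91.0, 37.0])]
top die_a_mid [(0.56, [332.0, 240.0, 13.0, 21.0])]
top die_b_mid []
top die_c_mid [(0.65, [352.0, 244.0, 11.0, 14.0])]
top die_d_mid [(0.78, [392.0, 248.0, 13.0, 21.0])]
```

```bash
python3 - <<'E'
import cv2
a=cv2.imread('pics/top0.png')
cv2.imwrite('pics/topc.png',cv2.resize(a[80:320,110:450],None,fx=2.3,fy=2.3,interpolation=cv2.INTER_CUBIC))
b=cv2.imread('pics/scene0.png')
cv2.imwrite('pics/scenec.png',cv2.resize(b[120:360,130:430],None,fx=2.5,fy=2.5,interpolation=cv2.INTER_CUBIC))
E
```

```text
(no output)
```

View pics/topc.png

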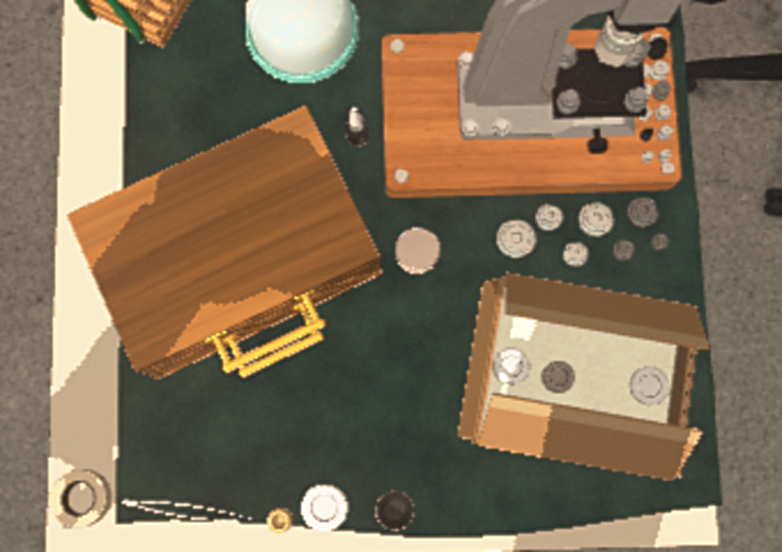

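View pics/scenec.png

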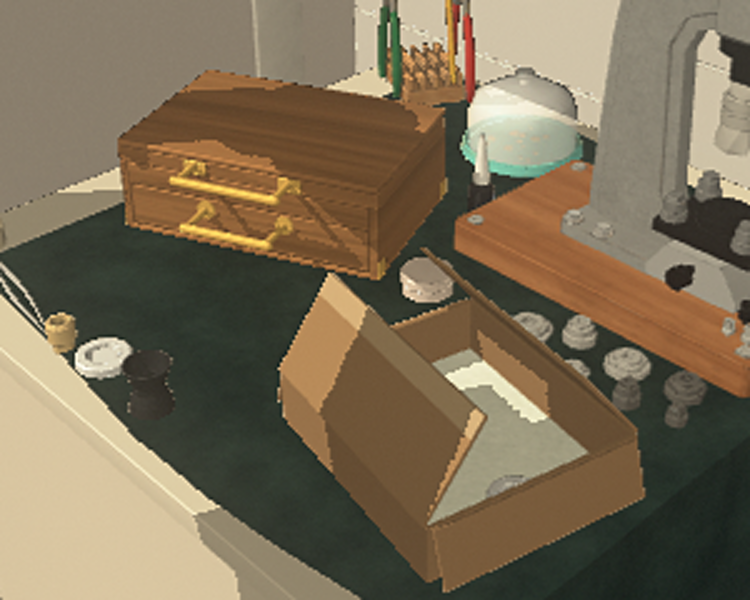

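```bash
cat > fit.py <<'E'
from h import *
from scipy.optimize import least_squares
T=lambda x,y:('top',110+x/2.3,80+y/2.3)
S=lambda x,y:('scene',130+x/2.5,120+y/2.5)
def tr(p,l):
    c,s=np.cos(p[2]),np.sin(p[2]); return np.array([p[0]+c*l[0]-s*l[1],p[1]+s*l[0]+c*l[1],l[2]])
def run(name,pts,x0):
    def f(p): return np.concatenate([np.array(proj(o[0],tr(p,l)))-o[1:] for l,o in pts])
    r=least_squares(f,x0,loss='soft_l1'); print(name,np.round(r.x,4)); print(np.round(r.fun.reshape(-1,2),1).tolist()); return r.x
if __name__=='__main__':
    W=.118
    ch=[((0,W,.086),T(68,214)),((0,-W,.086),T(305,106)),((-.156,-W,.086),T(381,265)),((-.156,W,.086),T(137,372)),
    ((0,W,.086),S(207,72)),((0,-W,.086),S(444,115)),((-.156,-W,.086),S(375,192)),((-.156,W,.086),S(120,140)),((-.156,-W,.0),S(378,276)),((-.156,W,.0),S(128,225))]
    run('chest',ch,[.55,.15,.4])
    for n,p in dict(lf=(508,275),rf=(700,310),rf2=(706,345),nl=(485,440),nr=(683,478),fl=(490,398),fr=(698,432),il=(505,300),ir=(692,345)).items(): print(n,[np.round(at_z(*T(*p),z)[:2],3).tolist() for z in(0.003,.045,.1)])
    for n,p in dict(endb=(640,497),enda=(443,590),endtr=(635,435),endtl=(430,520)).items(): print(n,[np.round(at_z(*S(*p),z)[:2],3).tolist() for z in(0,.045,.1)])
E
python3 fit.py
```

```text
chest [0.6676 0.1559 0.4164]
[[0.1, -0.1], [1.7, -0.4], [0.7, -3.6], [-0.3, -0.2], [-0.4, -1.6], [0.7, -2.9], [-0.1, -0.9], [-2.9, -0.3], [-0.6, 3.1], [-1.3, 1.3]]
lf [[0.569, -0.136], [0.561, -0.13], [0.55, -0.123]]
rf [[0.529, -0.319], [0.523, -0.305], [0.515, -0.287]]
rf2 [[0.495, -0.322], [0.49, -0.307], [0.484, -0.289]]
nl [[0.411, -0.106], [0.411, -0.102], [0.41, -0.097]]
nr [[0.371, -0.289], [0.372, -0.277], [0.374, -0.26]]
fl [[0.451, -0.113], [0.448, -0.108], [0.445, -0.103]]
fr [[0.413, -0.307], [0.412, -0.294], [0.411, -0.276]]
il [[0.544, -0.131], [0.537, -0.126], [0.528, -0.119]]
ir [[0.495, -0.308], [0.491, -0.295], [0.485, -0.277]]
endb [[0.524, -0.311], [0.481, -0.338], [0.429, -0.371]]
enda [[0.378, -0.28], [0.347, -0.309], [0.309, -0.345]]
endtr [[0.57, -0.272], [0.524, -0.302], [0.467, -0.339]]
endtl [[0.414, -0.234], [0.38, -0.267], [0.339, -0.307]]
```

```bash
python3 - <<'E'
import cv2
a=cv2.imread('pics/top0.png')
cv2.imwrite('pics/topd.png',cv2.resize(a[185:305,300:440],None,fx=5,fy=5,interpolation=cv2.INTER_CUBIC))
E
```

```text
(no output)
```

View pics/topd.png

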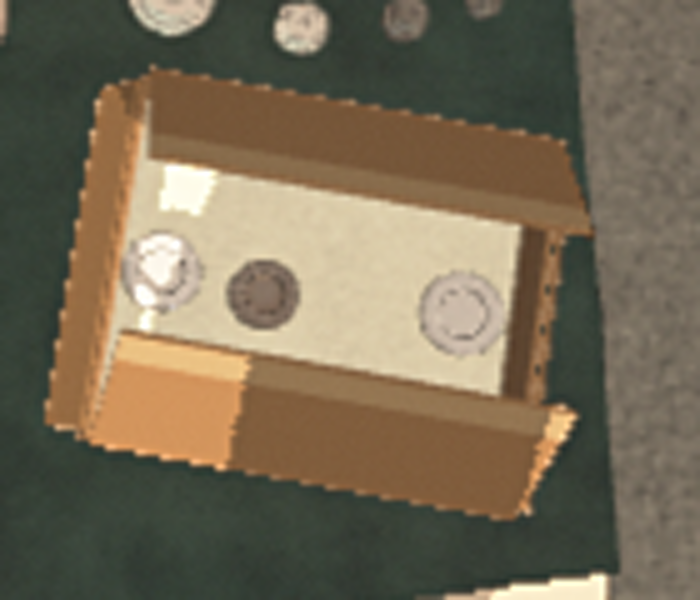

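```bash
cat >> h.py <<'E'
def plan(targets,start=None):
    """targets: (pos, Rmat or None, hand); prints rows in units"""
    o=bot.get_obs(); p0=np.array(o['eef_pos']);R0=R.from_quat(o['tool_rot'])
    for t in targets:
        d=R0.inv().apply(np.array(t[0])-p0)/.05
        w=np.degrees((R0.inv()*t[1]).as_rotvec())/5 if t[1] is not None else np.zeros(3)
        print('d',np.round(d,2).tolist(),'w',np.round(w,2).tolist())
def down(yaw):
    "tool z down, tool y along world angle yaw"
    y=np.array([np.cos(yaw),np.sin(yaw),0]);z=np.array([0,0,-1.]);return R.from_matrix(np.c_[np.cross(y,z),y,z])
E
python3 - <<'E'
from h import *
from fit import tr
p=[.6676,.1559,.4164]
for c in('scene','top'):
    a=cv2.imread(f'pics/{c}0.png').astype(int)
    h=cv2.cvtColor(a.astype(np.uint8),cv2.COLOR_BGR2HSV)
    m=((h[:,:,0]>=18)&(h[:,:,0]<=32)&(h[:,:,1]>110)&(h[:,:,2]>130)).astype(np.uint8)
    n,l,s,ce=cv2.connectedComponentsWithStats(m)
    for i in range(1,n):
        if s[i,4]>15: print(c,s[i].tolist(),np.round(ce[i],1))
    for nm,x,z in(('lid',-.186,.076),('drw',-.190,.036)):
        print(c,nm,[np.round(proj(c,tr(p,(x,y,z))),1).tolist() for y in(-.045,-.038,0,.038,.045)])
b=cv2.imread('pics/top0.png');c=cv2.imread('pics/scene0.png')
b=cv2.resize(b[195:250,195:260],None,fx=6,fy=6,interpolation=cv2.INTER_CUBIC);c=cv2.resize(c[175:225,190:260],None,fx=6,fy=6,interpolation=cv2.INTER_CUBIC)
cv2.imwrite('pics/hand.png',np.hstack([b[:300],c[:300]]))
P=[np.array(at_z('top',u,v,zz)) for u,v,zz in((332,239.4,.019),(352.6,243.8,.021),(392,247.5,.013))]
print(np.round(P,4))
plan([((.497,.081,.2),down(.4164))])
E
```

```text
scene [358, 24, 43, 8, 69] [379.9  27.9]
scene [361, 32, 34, 6, 41] [376.9  34.3]
scene [308, 118, 4, 35, 66] [309.7 135.4]
scene [198, 184, 52, 18, 271] [222.6 193.9]
scene [202, 200, 45, 20, 235] [223.1 211.5]
scene [281, 224, 3, 8, 18] [281.9 227.5]
scene [148, 246, 12, 15, 126] [153.9 252.8]
scene lid [[239.0, 200.7], [235.8, 200.1], [218.5, 196.6], [201.7, 193.2], [198.6, 192.5]]
scene drw [[239.3, 219.4], [236.1, 218.7], [219.1, 215.1], [202.5, 211.5], [199.5, 210.8]]
top [169, 54, 21, 25, 90] [178.8  65.5]
top [199, 206, 52, 38, 421] [227.8 228.5]
top [324, 253, 25, 8, 98] [335.8 256.3]
top [227, 302, 9, 10, 35] [231.5 306.1]
top lid [[250.3, 220.8], [247.2, 222.3], [230.1, 230.3], [213.0, 238.4], [209.8, 239.8]]
top drw [[252.5, 225.1], [249.5, 226.5], [233.2, 234.2], [216.8, 241.9], [213.8, 243.4]]
[[ 0.4783 -0.1316  0.019 ]
 [ 0.4674 -0.175   0.021 ]
 [ 0.4575 -0.261   0.013 ]]
d [-8.89, -5.27, 0.11] w [-0.0, 0.0, 9.47]
```

View pics/hand.png

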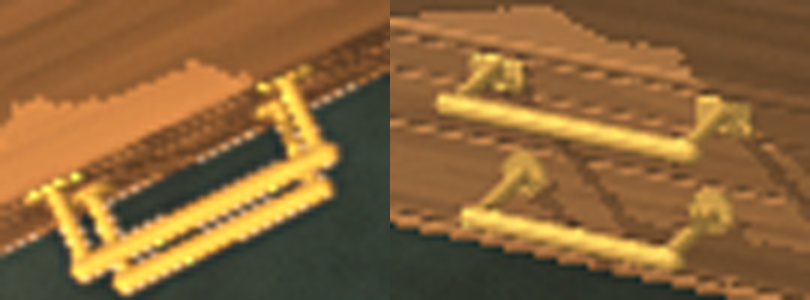

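```bash
python3 - <<'E'
from h import *
from fit import *
L=lambda y:(-.186,y,.076); D=lambda y:(-.190,y,.036)
pts=[(L(.045),('top',208,240)),(L(-.045),('top',250.5,220.8)),(D(.038),('top',215,242.5)),(D(-.038),('top',249.7,226.3)),
(L(.045),('scene',198,192)),(L(-.045),('scene',240.3,200)),(D(.038),('scene',203,211)),(D(-.038),('scene',237.5,217.7))]
p=run('h',pts,[.667,.156,.416])
for n,x,z in(('lidh',-.186,.076),('drawh',-.190,.036),('knob',-.048,.068),('hinge',0,.066)): print(n,np.round(tr(p,(x,0,z)),4))
E
```

```text
h [0.6678 0.1583 0.4247]
[[1.4, -0.4], [-0.8, -0.6], [1.4, -0.8], [-0.7, -0.3], [0.6, 0.3], [-1.2, 0.3], [-0.5, 0.2], [-1.3, 0.6]]
lidh [0.4983 0.0817 0.076 ]
drawh [0.4946 0.08   0.036 ]
knob [0.624  0.1385 0.068 ]
hinge [0.6678 0.1583 0.066 ]
```

Request:
{"api": "drive_tool", "payload": {
  "rows": [
    {"dx":-8.9,"dy":-5.3,"dz":0.1,"wz":9.5,"hand":40},
    {"dx":-8.9,"dy":-5.3,"dz":0.1,"wz":9.5,"hand":40},
    {"dx":-8.9,"dy":-5.3,"dz":0.1,"wz":9.5,"hand":40},
    {"dx":-8.9,"dy":-5.3,"dz":0.1,"wz":9.5,"hand":40},
    {"dx":-8.9,"dy":-5.3,"dz":0.1,"wz":9.5,"hand":40},
    {"dx":-8.9,"dy":-5.3,"dz":0.1,"wz":9.5,"hand":40},
    {"dx":-8.9,"dy":-5.3,"dz":0.1,"wz":9.5,"hand":40},
    {"dx":-8.9,"dy":-5.3,"dz":0.1,"wz":9.5,"hand":40},
    {"dx":-8.9,"dy":-5.3,"dz":0.1,"wz":9.5,"hand":40},
    {"dx":-8.9,"dy":-5.3,"dz":0.1,"wz":9.5,"hand":40},
    {"dx":-8.9,"dy":-5.3,"dz":0.1,"wz":9.5,"hand":40},
    {"dx":-8.9,"dy":-5.3,"dz":0.1,"wz":9.5,"hand":40},
    {"dx":-8.9,"dy":-5.3,"dz":0.1,"wz":9.5,"hand":40},
    {"dx":-8.9,"dy":-5.3,"dz":0.1,"wz":9.5,"hand":40}
  ]
}}

```text
invalid input at $.rows[0]: expected keys dx, dy, dz, wx, wy, wz, hand
```

Request:
{"api": "drive_tool", "payload": {
  "rows": [
    {"dx":-8.9,"dy":-5.3,"dz":0.1,"wx":0,"wy":0,"wz":9.4,"hand":22},
    {"dx":-8.9,"dy":-5.3,"dz":0.1,"wx":0,"wy":0,"wz":9.4,"hand":22},
    {"dx":-8.9,"dy":-5.3,"dz":0.1,"wx":0,"wy":0,"wz":9.4,"hand":22},
    {"dx":-8.9,"dy":-5.3,"dz":0.1,"wx":0,"wy":0,"wz":9.4,"hand":22},
    {"dx":-8.9,"dy":-5.3,"dz":0.1,"wx":0,"wy":0,"wz":9.4,"hand":22},
    {"dx":-8.9,"dy":-5.3,"dz":0.1,"wx":0,"wy":0,"wz":9.4,"hand":22},
    {"dx":-8.9,"dy":-5.3,"dz":0.1,"wx":0,"wy":0,"wz":9.4,"hand":22},
    {"dx":-8.9,"dy":-5.3,"dz":0.1,"wx":0,"wy":0,"wz":9.4,"hand":22},
    {"dx":-8.9,"dy":-5.3,"dz":0.1,"wx":0,"wy":0,"wz":9.4,"hand":22},
    {"dx":-8.9,"dy":-5.3,"dz":0.1,"wx":0,"wy":0,"wz":9.4,"hand":22},
    {"dx":-8.9,"dy":-5.3,"dz":0.1,"wx":0,"wy":0,"wz":9.4,"hand":22},
    {"dx":-8.9,"dy":-5.3,"dz":0.1,"wx":0,"wy":0,"wz":9.4,"hand":22},
    {"dx":-8.9,"dy":-5.3,"dz":0.1,"wx":0,"wy":0,"wz":9.4,"hand":22},
    {"dx":-8.9,"dy":-5.3,"dz":0.1,"wx":0,"wy":0,"wz":9.4,"hand":22},
    {"dx":-8.9,"dy":-5.3,"dz":0.1,"wx":0,"wy":0,"wz":9.4,"hand":22},
    {"dx":-8.9,"dy":-5.3,"dz":0.1,"wx":0,"wy":0,"wz":9.4,"hand":22}
  ]
}}

```text
clock: 3.0
eef_pos: [0.4965, 0.0802, 0.201]
tool_rot: [0.542, 0.84, 0.0, 0.0]
ft_force: [-0.2, 0.0, -0.6]
grip_width: 0.0221
grasp_force: 0.0
```

```bash
python3 - <<'E'
from h import *
st()
print(bot.tip_extent)
plan([((.4983,.0817,.068),down(.4247))])
E
```

```text
t 3.0 p [0.4965 0.0802 0.201 ] q [0.542 0.84  0.    0.   ] F [-0.2  0.  -0.6] w 0.0221 g 0.0 j [0.16 0.25 0.   1.32 0.   1.31]
0.011
d [0.01, 0.04, 2.66] w [0.0, 0.0, -0.0]
```

Request:
{"api": "drive_tool", "payload": {
  "rows": [
    {"dx":0,"dy":0.04,"dz":0.7,"wx":0,"wy":0,"wz":0,"hand":22},
    {"dx":0,"dy":0.04,"dz":1.4,"wx":0,"wy":0,"wz":0,"hand":22},
    {"dx":0,"dy":0.04,"dz":1.8,"wx":0,"wy":0,"wz":0,"hand":22},
    {"dx":0,"dy":0.04,"dz":2.1,"wx":0,"wy":0,"wz":0,"hand":22},
    {"dx":0,"dy":0.04,"dz":2.4,"wx":0,"wy":0,"wz":0,"hand":22},
    {"dx":0,"dy":0.04,"dz":2.66,"wx":0,"wy":0,"wz":0,"hand":22},
    {"dx":0,"dy":0.04,"dz":2.66,"wx":0,"wy":0,"wz":0,"hand":22},
    {"dx":0,"dy":0.04,"dz":2.66,"wx":0,"wy":0,"wz":0,"hand":0},
    {"dx":0,"dy":0.04,"dz":2.66,"wx":0,"wy":0,"wz":0,"hand":0},
    {"dx":0,"dy":0.04,"dz":2.66,"wx":0,"wy":0,"wz":0,"hand":0},
    {"dx":0,"dy":0.04,"dz":2.66,"wx":0,"wy":0,"wz":0,"hand":0},
    {"dx":0,"dy":0.04,"dz":2.66,"wx":0,"wy":0,"wz":0,"hand":0}
  ]
}}

```text
clock: 4.2
eef_pos: [0.4991, 0.0801, 0.0681]
tool_rot: [0.543, 0.84, 0.0, 0.0]
ft_force: [-0.7, 0.3, -1.2]
grip_width: -0.0002
grasp_force: 0.0
```

```bash
python3 - <<'E'
from h import *
st()
r=np.hypot(.186,.010);ph=np.arctan2(.01,.186)
for th in np.arange(.1,1.66,.1): print(round(th,2),np.round([ (r*np.cos(ph)-r*np.cos(th+ph))/.05, -(r*np.sin(th+ph)-.01)/.05],2))
E
```

```text
t 4.2 p [0.4991 0.0801 0.0681] q [0.543 0.84  0.    0.   ] F [-0.7  0.3 -1.2] w -0.0002 g 0.0 j [ 0.16  0.35 -0.22  1.   -0.    1.31]
0.1 [ 0.04 -0.37]
0.2 [ 0.11 -0.74]
0.3 [ 0.23 -1.09]
0.4 [ 0.37 -1.43]
0.5 [ 0.55 -1.76]
0.6 [ 0.76 -2.07]
0.7 [ 1.   -2.35]
0.8 [ 1.27 -2.61]
0.9 [ 1.56 -2.84]
1.0 [ 1.88 -3.04]
1.1 [ 2.21 -3.21]
1.2 [ 2.56 -3.34]
1.3 [ 2.92 -3.44]
1.4 [ 3.28 -3.5 ]
1.5 [ 3.66 -3.52]
1.6 [ 4.03 -3.51]
```

```bash
python3 - <<'E'
from h import *
a=shot('top');b=shot('scene')
print(proj('top',(.4983,.0817,.076)),proj('scene',(.4983,.0817,.076)))
A=cv2.resize(a[150:300,150:290],(392,420),interpolation=cv2.INTER_CUBIC);B=cv2.resize(b[130:260,150:275],(404,420),interpolation=cv2.INTER_CUBIC)
cv2.imwrite('pics/g1.png',np.hstack([A,B])[:,:,::-1])
E
```

```text
(np.float64(229.62983005945475), np.float64(229.8956063319615)) (np.float64(218.53560547111664), np.float64(196.2537701588137))
```

View pics/g1.png

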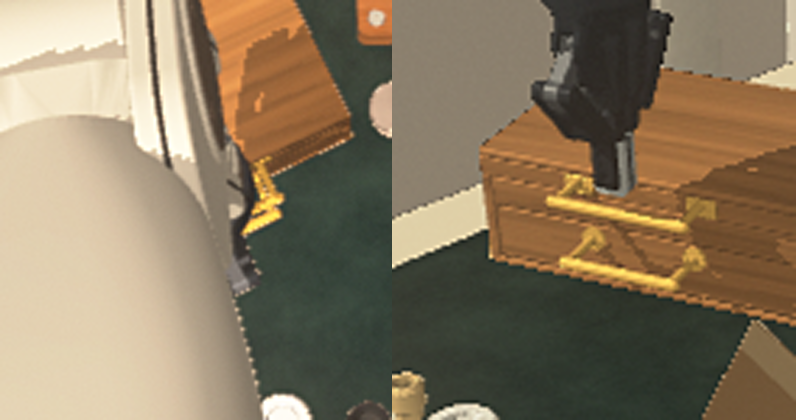

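```bash
python3 - <<'E'
from h import *
o=bot.get_obs();p=np.array(o['eef_pos'])
for dz in(-.011,0,.05,.1): print(dz,np.round(proj('scene',p+[0,0,dz]),1),np.round(proj('top',p+[0,0,dz]),1))
b=shot('scene')
B=cv2.resize(b[150:215,185:265],None,fx=8,fy=8,interpolation=cv2.INTER_CUBIC)
cv2.imwrite('pics/g2.png',B[:,:,::-1])
E
```

```text
-0.011 [220.  204.9] [231.6 230.7]
0 [219.6 200. ] [230.9 230. ]
0.05 [217.6 177.3] [227.8 227. ]
0.1 [215.5 153.4] [224.3 223.5]
```

View pics/g2.png

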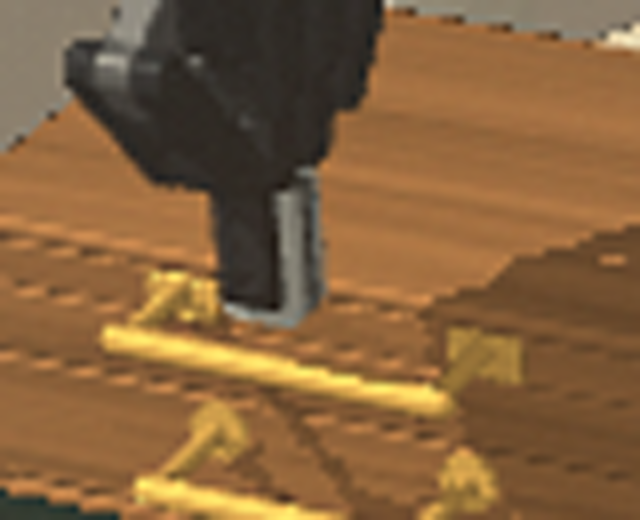

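Request:
{"api": "drive_tool", "payload": {
  "rows": [
    {"dx":0,"dy":-0.04,"dz":0,"wx":0,"wy":0,"wz":0,"hand":22},
    {"dx":0,"dy":-0.04,"dz":0,"wx":0,"wy":0,"wz":0,"hand":22},
    {"dx":0,"dy":-0.04,"dz":0,"wx":0,"wy":0,"wz":0,"hand":22},
    {"dx":0,"dy":-0.04,"dz":0.1,"wx":0,"wy":0,"wz":0,"hand":22},
    {"dx":0,"dy":-0.04,"dz":0.2,"wx":0,"wy":0,"wz":0,"hand":22},
    {"dx":0,"dy":-0.04,"dz":0.3,"wx":0,"wy":0,"wz":0,"hand":22}
  ]
}}

```text
clock: 4.95
eef_pos: [0.4968, 0.0792, 0.0521]
tool_rot: [0.543, 0.84, -0.0, -0.0]
ft_force: [0.2, -0.8, -0.1]
grip_width: 0.0217
grasp_force: 0.0
```

```bash
python3 - <<'E'
from h import *
o=st();p=np.array(o['eef_pos'])
for z in(.057,.076,.09): print(np.round(at_z('scene',218,190,z),3))
b=shot('scene')
B=cv2.resize(b[150:215,185:265],None,fx=8,fy=8,interpolation=cv2.INTER_CUBIC)
cv2.imwrite('pics/g3.png',B[:,:,::-1])
E
```

```text
t 4.95 p [0.4968 0.0792 0.0521] q [ 0.543  0.84  -0.    -0.   ] F [ 0.2 -0.8 -0.1] w 0.0217 g 0.0 j [ 0.16  0.37 -0.24  0.96  0.    1.31]
[0.534 0.132 0.057]
[0.513 0.103 0.076]
[0.498 0.082 0.09 ]
```

View pics/g3.png

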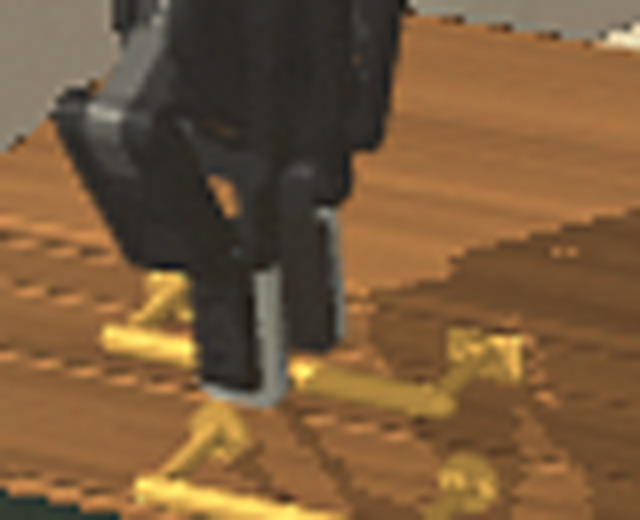

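```bash
python3 - <<'E'
from h import *
from scipy.optimize import brentq
for (u,v),(x,y) in(((215,199.4),(.480,.072)),((224.4,193.3),(.513,.0865)),((218,190),(.499,.080))):
    print(min((np.hypot(*(np.array(proj('scene',(x,y,z)))-[u,v])),z) for z in np.arange(.03,.13,.001)))
E
```

```text
(np.float64(1.1775088532584244), np.float64(0.08000000000000004))
(np.float64(1.3637973072965384), np.float64(0.07500000000000004))
(np.float64(0.8095723214337216), np.float64(0.09000000000000005))
```

Request:
{"api": "drive_tool", "payload": {
  "rows": [
    {"dx":0,"dy":0,"dz":0.1,"wx":0,"wy":0,"wz":0,"hand":22},
    {"dx":0,"dy":0,"dz":0.2,"wx":0,"wy":0,"wz":0,"hand":22},
    {"dx":0,"dy":0,"dz":0.2,"wx":0,"wy":0,"wz":0,"hand":22}
  ]
}}

```text
clock: 5.3
eef_pos: [0.4963, 0.0791, 0.0418]
tool_rot: [0.543, 0.84, -0.001, -0.001]
ft_force: [-1.0, 0.0, 0.4]
grip_width: 0.0219
grasp_force: 0.0
```

Request:
{"api": "drive_tool", "payload": {
  "rows": [
    {"dx":0,"dy":0,"dz":0.08,"wx":0,"wy":0,"wz":0,"hand":22},
    {"dx":0,"dy":0,"dz":0.15,"wx":0,"wy":0,"wz":0,"hand":22},
    {"dx":0,"dy":0,"dz":0.15,"wx":0,"wy":0,"wz":0,"hand":22},
    {"dx":0,"dy":0,"dz":0.15,"wx":0,"wy":0,"wz":0,"hand":0},
    {"dx":0,"dy":0,"dz":0.15,"wx":0,"wy":0,"wz":0,"hand":0},
    {"dx":0,"dy":0,"dz":0.15,"wx":0,"wy":0,"wz":0,"hand":0},
    {"dx":0,"dy":0,"dz":0.15,"wx":0,"wy":0,"wz":0,"hand":0}
  ]
}}

```text
clock: 6.0
eef_pos: [0.5001, 0.0806, 0.0361]
tool_rot: [0.543, 0.84, 0.003, 0.002]
ft_force: [5.7, 3.8, -3.7]
grip_width: 0.0054
grasp_force: 58.4
```

```bash
python3 - <<'E'
from h import *
o=st();p=np.array(o['eef_pos'])
b=shot('scene')
B=cv2.resize(b[130:220,175:275],None,fx=6,fy=6,interpolation=cv2.INTER_CUBIC)
cv2.imwrite('pics/g4.png',B[:,:,::-1])
E
```

```text
t 6.0 p [0.5001 0.0806 0.0361] q [0.543 0.84  0.003 0.002] F [ 5.7  3.8 -3.7] w 0.0054 g 58.4 j [ 0.16  0.39 -0.26  0.91  0.    1.31]
```

View pics/g4.png

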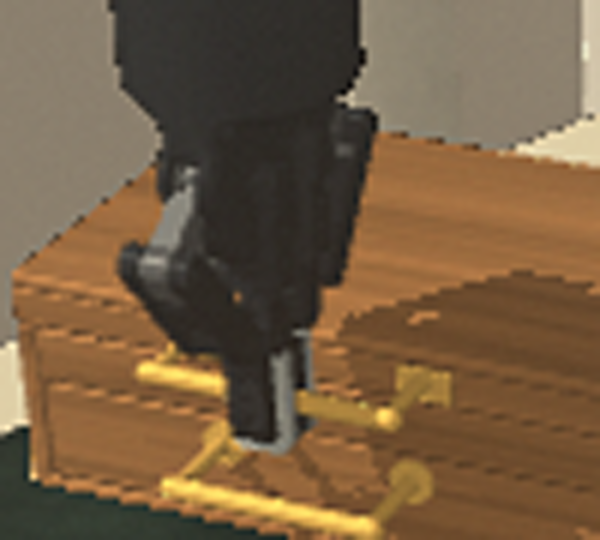

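Request:
{"api": "drive_tool", "payload": {
  "rows": [
    {"dx":0,"dy":0.01,"dz":-0.18,"wx":0,"wy":0,"wz":0,"hand":0},
    {"dx":0,"dy":0.04,"dz":-0.37,"wx":0,"wy":0,"wz":0,"hand":0},
    {"dx":0,"dy":0.07,"dz":-0.55,"wx":0,"wy":0,"wz":0,"hand":0},
    {"dx":0,"dy":0.11,"dz":-0.74,"wx":0,"wy":0,"wz":0,"hand":0},
    {"dx":0,"dy":0.23,"dz":-1.09,"wx":0,"wy":0,"wz":0,"hand":0},
    {"dx":0,"dy":0.37,"dz":-1.43,"wx":0,"wy":0,"wz":0,"hand":0},
    {"dx":0,"dy":0.55,"dz":-1.76,"wx":0,"wy":0,"wz":0,"hand":0},
    {"dx":0,"dy":0.65,"dz":-1.92,"wx":0,"wy":0,"wz":0,"hand":0}
  ]
}}

```text
clock: 6.85
eef_pos: [0.5294, 0.0937, 0.1321]
tool_rot: [0.543, 0.84, 0.002, 0.001]
ft_force: [7.2, 3.2, -10.7]
grip_width: 0.0055
grasp_force: 58.2
```

Request:
{"api": "drive_tool", "payload": {
  "rows": [
    {"dx":0,"dy":0.11,"dz":-0.15,"wx":0,"wy":0,"wz":0,"hand":0},
    {"dx":0,"dy":0.35,"dz":-0.43,"wx":0,"wy":0,"wz":0,"hand":0},
    {"dx":0,"dy":0.62,"dz":-0.69,"wx":0,"wy":0,"wz":0,"hand":0},
    {"dx":0,"dy":0.91,"dz":-0.92,"wx":0,"wy":0,"wz":0,"hand":0},
    {"dx":0,"dy":1.23,"dz":-1.12,"wx":0,"wy":0,"wz":0,"hand":0},
    {"dx":0,"dy":1.56,"dz":-1.29,"wx":0,"wy":0,"wz":0,"hand":0},
    {"dx":0,"dy":1.91,"dz":-1.42,"wx":0,"wy":0,"wz":0,"hand":0},
    {"dx":0,"dy":2.27,"dz":-1.52,"wx":0,"wy":0,"wz":0,"hand":0},
    {"dx":0,"dy":2.63,"dz":-1.58,"wx":0,"wy":0,"wz":0,"hand":0},
    {"dx":0,"dy":3.01,"dz":-1.6,"wx":0,"wy":0,"wz":0,"hand":0},
    {"dx":0,"dy":3.38,"dz":-1.59,"wx":0,"wy":0,"wz":0,"hand":0},
    {"dx":0,"dy":3.38,"dz":-1.59,"wx":0,"wy":0,"wz":0,"hand":0}
  ]
}}

```text
clock: 8.05
eef_pos: [0.6841, 0.1627, 0.2128]
tool_rot: [0.543, 0.84, 0.002, 0.003]
ft_force: [3.6, 0.6, 6.2]
grip_width: 0.0052
grasp_force: 62.8
```

Request:
{"api": "drive_tool", "payload": {
  "rows": [
    {"dx":0,"dy":0.2,"dz":0.03,"wx":0,"wy":0,"wz":0,"hand":0},
    {"dx":0,"dy":0.4,"dz":0.06,"wx":0,"wy":0,"wz":0,"hand":0},
    {"dx":0,"dy":0.5,"dz":0.08,"wx":0,"wy":0,"wz":0,"hand":0},
    {"dx":0,"dy":0.5,"dz":0.08,"wx":0,"wy":0,"wz":0,"hand":0},
    {"dx":0,"dy":0.5,"dz":0.08,"wx":0,"wy":0,"wz":0,"hand":22},
    {"dx":0,"dy":0.5,"dz":0.08,"wx":0,"wy":0,"wz":0,"hand":22},
    {"dx":0,"dy":0.5,"dz":0.08,"wx":0,"wy":0,"wz":0,"hand":22},
    {"dx":0,"dy":0.5,"dz":-0.4,"wx":0,"wy":0,"wz":0,"hand":22},
    {"dx":0,"dy":0.5,"dz":-0.9,"wx":0,"wy":0,"wz":0,"hand":22},
    {"dx":0,"dy":0.3,"dz":-1.3,"wx":0,"wy":0,"wz":0,"hand":22},
    {"dx":0,"dy":-0.5,"dz":-1.4,"wx":0,"wy":0,"wz":0,"hand":30},
    {"dx":0,"dy":-1.5,"dz":-1.4,"wx":0,"wy":0,"wz":-1.7,"hand":40},
    {"dx":0,"dy":-1.6,"dz":-1.4,"wx":0,"wy":0,"wz":-3.4,"hand":40}
  ]
}}

```text
clock: 9.35
eef_pos: [0.5977, 0.1259, 0.2765]
tool_rot: [0.411, 0.912, -0.005, -0.007]
ft_force: [0.1, 0.4, -0.3]
grip_width: 0.0399
grasp_force: 0.0
```

```bash
python3 - <<'E'
from h import *
st()
k=np.array([.624,.1385,0])-.005*np.array([.911,.412,0])
plan([(k+[0,0,.2],down(.4247+np.pi/2)),(k+[0,0,.036],down(.4247+np.pi/2))])
E
```

```text
t 9.35 p [0.5977 0.1259 0.2765] q [ 0.411  0.912 -0.005 -0.007] F [ 0.1  0.4 -0.3] w 0.0399 g 0.0 j [ 0.21  0.48  0.53  1.64 -0.    1.05]
d [-0.14, 0.49, 1.52] w [-0.09, -0.19, -14.57]
d [-0.17, 0.54, 4.8] w [-0.09, -0.19, -14.57]
```

Request:
{"api": "drive_tool", "payload": {
  "rows": [
    {"dx":0,"dy":0,"dz":0,"wx":0,"wy":0,"wz":-14.6,"hand":40},
    {"dx":0,"dy":0,"dz":0,"wx":0,"wy":0,"wz":-14.6,"hand":40},
    {"dx":0,"dy":0,"dz":0,"wx":0,"wy":0,"wz":-14.6,"hand":40},
    {"dx":0,"dy":0,"dz":0,"wx":0,"wy":0,"wz":-14.6,"hand":40},
    {"dx":0,"dy":0,"dz":0,"wx":0,"wy":0,"wz":-14.6,"hand":40},
    {"dx":0,"dy":0,"dz":0,"wx":0,"wy":0,"wz":-14.6,"hand":40},
    {"dx":0,"dy":0,"dz":0,"wx":0,"wy":0,"wz":-14.6,"hand":40},
    {"dx":0,"dy":0,"dz":0,"wx":0,"wy":0,"wz":-14.6,"hand":40},
    {"dx":0,"dy":0,"dz":0,"wx":-0.1,"wy":-0.2,"wz":-14.6,"hand":40},
    {"dx":-0.14,"dy":0.5,"dz":1.0,"wx":-0.1,"wy":-0.2,"wz":-14.6,"hand":40},
    {"dx":-0.15,"dy":0.52,"dz":2.0,"wx":-0.1,"wy":-0.2,"wz":-14.6,"hand":40},
    {"dx":-0.16,"dy":0.54,"dz":2.5,"wx":-0.1,"wy":-0.2,"wz":-14.6,"hand":40},
    {"dx":-0.16,"dy":0.54,"dz":2.5,"wx":-0.1,"wy":-0.2,"wz":-14.6,"hand":40}
  ]
}}

```text
clock: 10.65
eef_pos: [0.6289, 0.14, 0.1489]
tool_rot: [-0.21, 0.978, 0.0, 0.003]
ft_force: [-0.3, -1.4, 0.7]
grip_width: 0.0396
grasp_force: 0.0
```

```bash
python3 - <<'E'
from h import *
st()
b=shot('scene')
print(proj('scene',(.624,.1385,.068)))
B=cv2.resize(b[80:230,160:330],None,fx=4,fy=4,interpolation=cv2.INTER_CUBIC)
cv2.imwrite('pics/g5.png',B[:,:,::-1])
k=np.array([.624,.1385,0])-.005*np.array([.911,.412,0])
plan([(k+[0,0,.036],down(.4247+np.pi/2))])
E
```

```text
t 10.65 p [0.6289 0.14   0.1489] q [-0.21   0.978  0.     0.003] F [-0.3 -1.4  0.7] w 0.0396 g 0.0 j [ 0.22  0.55  0.32  1.34  0.   -0.2 ]
(np.float64(249.14847131356538), np.float64(170.73690733733656))
d [0.27, 0.03, 2.33] w [-0.02, 0.13, -0.02]
```

View pics/g5.png

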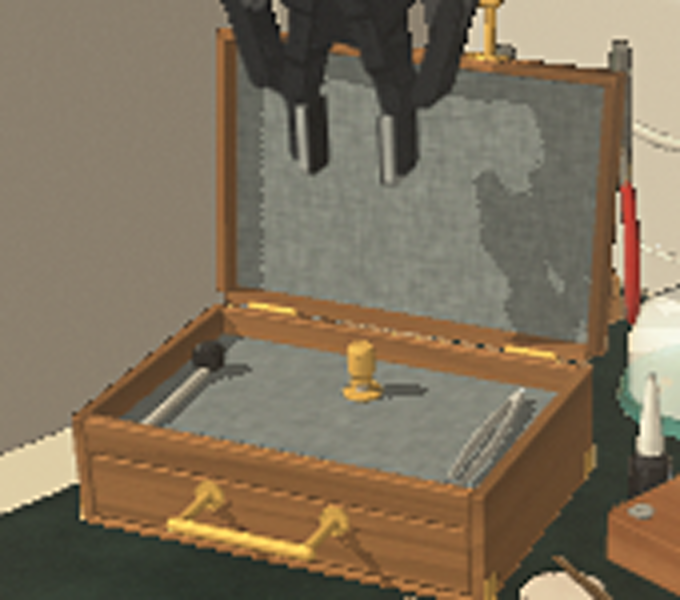

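Request:
{"api": "drive_tool", "payload": {
  "rows": [
    {"dx":0.27,"dy":0.03,"dz":0.5,"wx":0,"wy":0.1,"wz":0,"hand":40},
    {"dx":0.27,"dy":0.03,"dz":1.1,"wx":0,"wy":0.1,"wz":0,"hand":40},
    {"dx":0.27,"dy":0.03,"dz":1.5,"wx":0,"wy":0.1,"wz":0,"hand":40},
    {"dx":0.27,"dy":0.03,"dz":1.8,"wx":0,"wy":0.1,"wz":0,"hand":40},
    {"dx":0.27,"dy":0.03,"dz":2.1,"wx":0,"wy":0.1,"wz":0,"hand":40},
    {"dx":0.27,"dy":0.03,"dz":2.25,"wx":0,"wy":0.1,"wz":0,"hand":40},
    {"dx":0.27,"dy":0.03,"dz":2.25,"wx":0,"wy":0.1,"wz":0,"hand":40},
    {"dx":0.27,"dy":0.03,"dz":2.25,"wx":0,"wy":0.1,"wz":0,"hand":5},
    {"dx":0.27,"dy":0.03,"dz":2.25,"wx":0,"wy":0.1,"wz":0,"hand":5},
    {"dx":0.27,"dy":0.03,"dz":2.25,"wx":0,"wy":0.1,"wz":0,"hand":5},
    {"dx":0.27,"dy":0.03,"dz":2.25,"wx":0,"wy":0.1,"wz":0,"hand":5},
    {"dx":0.27,"dy":0.03,"dz":2.25,"wx":0,"wy":0.1,"wz":0,"hand":5}
  ]
}}

```text
clock: 11.9
eef_pos: [0.6237, 0.1376, 0.045]
tool_rot: [-0.21, 0.978, -0.0, 0.007]
ft_force: [-0.4, -0.4, 5.6]
grip_width: 0.011
grasp_force: 58.7
```

Request:
{"api": "drive_tool", "payload": {
  "rows": [
    {"dx":0,"dy":0,"dz":-0.1,"wx":0,"wy":0,"wz":0,"hand":5},
    {"dx":0,"dy":0,"dz":-0.2,"wx":0,"wy":0,"wz":0,"hand":5},
    {"dx":0,"dy":0,"dz":-0.3,"wx":0,"wy":0,"wz":0,"hand":5},
    {"dx":0,"dy":0,"dz":-0.38,"wx":0,"wy":0,"wz":0,"hand":5},
    {"dx":0,"dy":0,"dz":-0.42,"wx":0,"wy":0,"wz":0,"hand":5},
    {"dx":0,"dy":0,"dz":-0.42,"wx":0,"wy":0,"wz":0,"hand":5},
    {"dx":0,"dy":0,"dz":-0.42,"wx":0,"wy":0,"wz":0,"hand":5}
  ]
}}

```text
clock: 12.6
eef_pos: [0.623, 0.1374, 0.0604]
tool_rot: [-0.21, 0.978, -0.001, 0.004]
ft_force: [11.6, 2.9, -19.1]
grip_width: 0.0113
grasp_force: 59.3
```

Request:
{"api": "drive_tool", "payload": {
  "rows": [
    {"dx":0,"dy":0,"dz":0.05,"wx":0,"wy":0,"wz":0,"hand":40},
    {"dx":0,"dy":0,"dz":0.05,"wx":0,"wy":0,"wz":0,"hand":40},
    {"dx":0,"dy":0,"dz":0.05,"wx":0,"wy":0,"wz":0,"hand":40},
    {"dx":0,"dy":0,"dz":-0.7,"wx":0,"wy":0,"wz":0,"hand":40},
    {"dx":0.5,"dy":0,"dz":-1.6,"wx":0,"wy":0,"wz":0,"hand":40},
    {"dx":1.5,"dy":0,"dz":-1.6,"wx":0,"wy":0,"wz":1.7,"hand":30},
    {"dx":2.5,"dy":0,"dz":-1.6,"wx":0,"wy":0,"wz":18,"hand":22},
    {"dx":2.8,"dy":0,"dz":-1.6,"wx":0,"wy":0,"wz":18,"hand":22},
    {"dx":2.8,"dy":0,"dz":-1.6,"wx":0,"wy":0,"wz":18,"hand":22},
    {"dx":2.8,"dy":0,"dz":-1.6,"wx":0,"wy":0,"wz":18,"hand":22},
    {"dx":2.8,"dy":0,"dz":-1.6,"wx":0,"wy":0,"wz":18,"hand":22},
    {"dx":2.8,"dy":0,"dz":-1.6,"wx":0,"wy":0,"wz":18,"hand":22},
    {"dx":2.8,"dy":0,"dz":-1.6,"wx":0,"wy":0,"wz":18,"hand":22},
    {"dx":2.8,"dy":0,"dz":-1.6,"wx":0,"wy":0,"wz":18,"hand":22},
    {"dx":2.8,"dy":0,"dz":-1.6,"wx":0,"wy":0,"wz":18,"hand":22},
    {"dx":2.8,"dy":0,"dz":-1.6,"wx":0,"wy":0,"wz":18,"hand":22}
  ]
}}

```text
clock: 14.2
eef_pos: [0.4934, 0.0795, 0.1437]
tool_rot: [0.545, 0.839, 0.003, 0.004]
ft_force: [0.0, 0.2, -0.3]
grip_width: 0.022
grasp_force: 0.0
```

```bash
python3 - <<'E'
from h import *
st()
b=shot('scene')
cv2.imwrite('pics/g6.png',b[:,:,::-1])
for n in ('stay_knob','lid','drawer_handle'): print(n,[(round(d['score'],2),np.round(d['extent'],1).tolist()) for d in bot.look_for('scene',n)[:2]])
print(proj('scene',(.624,.1385,.083)))
plan([((.4946,.080,-.004),down(.4247))])
E
```

```text
t 14.2 p [0.4934 0.0795 0.1437] q [0.545 0.839 0.003 0.004] F [ 0.   0.2 -0.3] w 0.022 g 0.0 j [ 0.16  0.27 -0.12  1.17 -0.    1.31]
stay_knob [(0.43, [250.2, 168.4, 5.3, 24.1])]
lid [(0.65, [265.8, 123.1, 101.5, 98.4])]
drawer_handle [(0.56, [231.1, 209.1, 95.6, 32.2])]
(np.float64(248.8258590713886), np.float64(164.49569076741875))
d [0.01, -0.01, 2.95] w [0.11, 0.04, -0.0]
```

Request:
{"api": "drive_tool", "payload": {
  "rows": [
    {"dx":0,"dy":0.03,"dz":0.9,"wx":0.1,"wy":0,"wz":0,"hand":22},
    {"dx":0,"dy":0.03,"dz":1.7,"wx":0.1,"wy":0,"wz":0,"hand":22},
    {"dx":0,"dy":0.03,"dz":2.0,"wx":0.1,"wy":0,"wz":0,"hand":22},
    {"dx":0,"dy":0.03,"dz":2.3,"wx":0.1,"wy":0,"wz":0,"hand":22},
    {"dx":0,"dy":0.03,"dz":2.6,"wx":0.1,"wy":0,"wz":0,"hand":22},
    {"dx":0,"dy":0.03,"dz":2.9,"wx":0.1,"wy":0,"wz":0,"hand":22},
    {"dx":0,"dy":0.03,"dz":2.9,"wx":0.1,"wy":0,"wz":0,"hand":22},
    {"dx":0,"dy":0.03,"dz":2.9,"wx":0.1,"wy":0,"wz":0,"hand":0},
    {"dx":0,"dy":0.03,"dz":2.9,"wx":0.1,"wy":0,"wz":0,"hand":0},
    {"dx":0,"dy":0.03,"dz":2.9,"wx":0.1,"wy":0,"wz":0,"hand":0},
    {"dx":0,"dy":0.03,"dz":2.9,"wx":0.1,"wy":0,"wz":0,"hand":0},
    {"dx":0,"dy":0.03,"dz":2.9,"wx":0.1,"wy":0,"wz":0,"hand":0}
  ]
}}

```text
clock: 15.6
eef_pos: [0.4957, 0.0799, -0.0018]
tool_rot: [0.543, 0.84, -0.001, 0.001]
ft_force: [-3.1, -0.8, 5.8]
grip_width: 0.0056
grasp_force: 58.7
```

Request:
{"api": "drive_tool", "payload": {
  "rows": [
    {"dx":0,"dy":-0.1,"dz":0,"wx":0,"wy":0,"wz":0,"hand":0},
    {"dx":0,"dy":-0.25,"dz":0,"wx":0,"wy":0,"wz":0,"hand":0},
    {"dx":0,"dy":-0.45,"dz":0,"wx":0,"wy":0,"wz":0,"hand":0},
    {"dx":0,"dy":-0.7,"dz":0,"wx":0,"wy":0,"wz":0,"hand":0},
    {"dx":0,"dy":-0.95,"dz":0,"wx":0,"wy":0,"wz":0,"hand":0},
    {"dx":0,"dy":-1.2,"dz":0,"wx":0,"wy":0,"wz":0,"hand":0},
    {"dx":0,"dy":-1.4,"dz":0,"wx":0,"wy":0,"wz":0,"hand":0},
    {"dx":0,"dy":-1.6,"dz":0,"wx":0,"wy":0,"wz":0,"hand":0},
    {"dx":0,"dy":-1.7,"dz":0,"wx":0,"wy":0,"wz":0,"hand":0},
    {"dx":0,"dy":-1.75,"dz":0,"wx":0,"wy":0,"wz":0,"hand":0},
    {"dx":0,"dy":-1.75,"dz":0,"wx":0,"wy":0,"wz":0,"hand":0},
    {"dx":0,"dy":-1.75,"dz":0,"wx":0,"wy":0,"wz":0,"hand":0}
  ]
}}

```text
clock: 16.8
eef_pos: [0.4159, 0.0443, -0.0019]
tool_rot: [0.543, 0.84, -0.001, 0.001]
ft_force: [-1.5, 1.0, 8.6]
grip_width: 0.0051
grasp_force: 59.7
```

```bash
python3 - <<'E'
from h import *
from fit import *
from scipy.optimize import brentq
Q=lambda x,y:('top',300+x/5,185+y/5)
pts=[((-.078,.088,.045),Q(85,435)),((-.078,-.088,.045),Q(520,517)),((.078,.088,.045),Q(150,68)),((.078,-.088,.045),Q(565,142)),
 ((.075,-.087,.003),Q(510,222)) ]
p=run('carton',pts[:4],[.467,-.2035,-.2])
def loc(w): 
    c,s=np.cos(p[2]),np.sin(p[2]); d=np.array(w[:2])-p[:2]; return np.array([c*d[0]+s*d[1],-s*d[0]+c*d[1]])
for n,pt,sx in(('nl',(120,335),-1),('nr',(575,410),-1),('fl',(150,158),1),('fr',(590,235),1)):
    for th in np.arange(.2,1.6,.2):
        q=Q(*pt);l=loc(at_z(*q,.045+.075*np.sin(th))); print(n,round(th,1),np.round(l,3),'model',round(sx*(.0765-.075*np.cos(th)),3))
for w in((.4783,-.1316),(.4674,-.175),(.4575,-.261)): print('die',np.round(loc(w),4))
E
```

```text
carton [ 0.4673 -0.1989 -0.2114]
[[1.2, -0.0], [-1.1, -0.7], [0.4, 0.4], [-0.4, 0.4]]
nl 0.2 [-0.037  0.084] model -0.003
nl 0.4 [-0.038  0.086] model -0.007
nl 0.6 [-0.039  0.087] model -0.015
nl 0.8 [-0.04   0.088] model -0.024
nl 1.0 [-0.041  0.089] model -0.036
nl 1.2 [-0.041  0.089] model -0.049
nl 1.4 [-0.041  0.09 ] model -0.064
nr 0.2 [-0.033 -0.102] model -0.003
nr 0.4 [-0.034 -0.098] model -0.007
nr 0.6 [-0.035 -0.094] model -0.015
nr 0.8 [-0.036 -0.09 ] model -0.024
nr 1.0 [-0.037 -0.087] model -0.036
nr 1.2 [-0.038 -0.085] model -0.049
nr 1.4 [-0.038 -0.084] model -0.064
fl 0.2 [0.038 0.084] model 0.003
fl 0.4 [0.035 0.085] model 0.007
fl 0.6 [0.033 0.086] model 0.015
fl 0.8 [0.031 0.087] model 0.024
fl 1.0 [0.03  0.088] model 0.036
fl 1.2 [0.028 0.089] model 0.049
fl 1.4 [0.028 0.089] model 0.064
fr 0.2 [ 0.039 -0.099] model 0.003
fr 0.4 [ 0.037 -0.095] model 0.007
fr 0.6 [ 0.034 -0.091] model 0.015
fr 0.8 [ 0.032 -0.088] model 0.024
fr 1.0 [ 0.031 -0.085] model 0.036
fr 1.2 [ 0.03  -0.083] model 0.049
fr 1.4 [ 0.029 -0.081] model 0.064
die [-0.0033  0.0681]
die [-0.0049  0.0233]
die [ 0.0035 -0.0628]
```

Request:
{"api": "drive_tool", "payload": {
  "rows": [
    {"dx":0,"dy":0,"dz":0,"wx":0,"wy":0,"wz":0,"hand":20},
    {"dx":0,"dy":0,"dz":0,"wx":0,"wy":0,"wz":0,"hand":20},
    {"dx":0,"dy":0,"dz":0,"wx":0,"wy":0,"wz":0,"hand":20},
    {"dx":0,"dy":0,"dz":-0.6,"wx":0,"wy":0,"wz":0,"hand":20},
    {"dx":0,"dy":0,"dz":-1.5,"wx":0,"wy":0,"wz":0,"hand":10},
    {"dx":0,"dy":0,"dz":-2.4,"wx":0,"wy":0,"wz":0,"hand":0},
    {"dx":0,"dy":0,"dz":-2.9,"wx":0,"wy":0,"wz":0,"hand":0},
    {"dx":0,"dy":0,"dz":-2.9,"wx":0,"wy":0,"wz":0,"hand":0}
  ]
}}

```text
clock: 17.6
eef_pos: [0.4193, 0.0451, 0.1463]
tool_rot: [0.543, 0.84, 0.002, 0.005]
ft_force: [0.7, 1.0, -0.4]
grip_width: 0.0004
grasp_force: 0.0
```

```bash
cat >> h.py <<'E'
CAR=[.4673,-.1989,-.2114]
def car(x,y,z):
    c,s=np.cos(CAR[2]),np.sin(CAR[2]); return np.array([CAR[0]+c*x-s*y,CAR[1]+s*x+c*y,z])
CH=[.6678,.1583,.4247]
def che(x,y,z):
    c,s=np.cos(CH[2]),np.sin(CH[2]); return np.array([CH[0]+c*x-s*y,CH[1]+s*x+c*y,z])
E
python3 - <<'E'
from h import *
plan([(car(-.004,-.02,.145),down(CAR[2]))])
E
```

```text
d [-5.12, -1.43, 0.04] w [0.11, 0.04, 7.27]
```

Request:
{"api": "drive_tool", "payload": {
  "rows": [
    {"dx":-5.12,"dy":-1.43,"dz":0,"wx":0.1,"wy":0,"wz":7.3,"hand":0},
    {"dx":-5.12,"dy":-1.43,"dz":0,"wx":0.1,"wy":0,"wz":7.3,"hand":0},
    {"dx":-5.12,"dy":-1.43,"dz":0,"wx":0.1,"wy":0,"wz":7.3,"hand":0},
    {"dx":-5.12,"dy":-1.43,"dz":0,"wx":0.1,"wy":0,"wz":7.3,"hand":0},
    {"dx":-5.12,"dy":-1.43,"dz":0,"wx":0.1,"wy":0,"wz":7.3,"hand":0},
    {"dx":-5.12,"dy":-1.43,"dz":0,"wx":0.1,"wy":0,"wz":7.3,"hand":0},
    {"dx":-5.12,"dy":-1.43,"dz":0,"wx":0.1,"wy":0,"wz":7.3,"hand":0},
    {"dx":-5.12,"dy":-1.43,"dz":0,"wx":0.1,"wy":0,"wz":7.3,"hand":0},
    {"dx":-5.12,"dy":-1.43,"dz":0,"wx":0.1,"wy":0,"wz":7.3,"hand":0},
    {"dx":-5.12,"dy":-1.43,"dz":0,"wx":0.1,"wy":0,"wz":7.3,"hand":0}
  ]
}}

```text
clock: 18.6
eef_pos: [0.4561, -0.2164, 0.1433]
tool_rot: [0.778, 0.628, -0.004, -0.001]
ft_force: [-0.2, 0.2, -0.3]
grip_width: 0.0
grasp_force: 0.0
```

```bash
python3 - <<'E'
from h import *
st()
plan([(car(-.004,-.02,.064),down(CAR[2])),(car(-.1,-.02,.064),down(CAR[2])),(car(.1,-.02,.064),down(CAR[2]))])
E
```

```text
t 18.6 p [ 0.4561 -0.2164  0.1433] q [ 0.778  0.628 -0.004 -0.001] F [-0.2  0.2 -0.3] w 0.0 g 0.0 j [-0.44  0.29 -0.09  1.19 -0.01  1.34]
d [-0.0, 0.08, 1.59] w [-0.07, 0.05, -0.01]
d [-0.01, -1.84, 1.6] w [-0.07, 0.05, -0.01]
d [-0.0, 2.16, 1.57] w [-0.07, 0.05, -0.01]
```

Request:
{"api": "drive_tool", "payload": {
  "rows": [
    {"dx":0,"dy":0.08,"dz":0.6,"wx":0,"wy":0,"wz":0,"hand":0},
    {"dx":0,"dy":0.08,"dz":1.2,"wx":0,"wy":0,"wz":0,"hand":0},
    {"dx":0,"dy":0.08,"dz":1.6,"wx":0,"wy":0,"wz":0,"hand":0},
    {"dx":0,"dy":-0.1,"dz":1.6,"wx":0,"wy":0,"wz":0,"hand":0},
    {"dx":0,"dy":-0.35,"dz":1.6,"wx":0,"wy":0,"wz":0,"hand":0},
    {"dx":0,"dy":-0.6,"dz":1.6,"wx":0,"wy":0,"wz":0,"hand":0},
    {"dx":0,"dy":-0.85,"dz":1.6,"wx":0,"wy":0,"wz":0,"hand":0},
    {"dx":0,"dy":-1.1,"dz":1.6,"wx":0,"wy":0,"wz":0,"hand":0},
    {"dx":0,"dy":-1.35,"dz":1.6,"wx":0,"wy":0,"wz":0,"hand":0},
    {"dx":0,"dy":-1.6,"dz":1.6,"wx":0,"wy":0,"wz":0,"hand":0},
    {"dx":0,"dy":-1.85,"dz":1.6,"wx":0,"wy":0,"wz":0,"hand":0},
    {"dx":0,"dy":-1.95,"dz":1.6,"wx":0,"wy":0,"wz":0,"hand":0},
    {"dx":0,"dy":-1.95,"dz":1.6,"wx":0,"wy":0,"wz":0,"hand":0},
    {"dx":0,"dy":-1.0,"dz":1.6,"wx":0,"wy":0,"wz":0,"hand":0},
    {"dx":0,"dy":0.0,"dz":1.6,"wx":0,"wy":0,"wz":0,"hand":0}
  ]
}}

```text
clock: 20.1
eef_pos: [0.4556, -0.2182, 0.0633]
tool_rot: [0.779, 0.627, -0.004, -0.001]
ft_force: [1.1, -0.2, 0.9]
grip_width: -0.0001
grasp_force: 0.0
```

Request:
{"api": "drive_tool", "payload": {
  "rows": [
    {"dx":0,"dy":0.2,"dz":0,"wx":0,"wy":0,"wz":0,"hand":0},
    {"dx":0,"dy":0.45,"dz":0,"wx":0,"wy":0,"wz":0,"hand":0},
    {"dx":0,"dy":0.7,"dz":0,"wx":0,"wy":0,"wz":0,"hand":0},
    {"dx":0,"dy":0.95,"dz":0,"wx":0,"wy":0,"wz":0,"hand":0},
    {"dx":0,"dy":1.2,"dz":0,"wx":0,"wy":0,"wz":0,"hand":0},
    {"dx":0,"dy":1.45,"dz":0,"wx":0,"wy":0,"wz":0,"hand":0},
    {"dx":0,"dy":1.7,"dz":0,"wx":0,"wy":0,"wz":0,"hand":0},
    {"dx":0,"dy":1.95,"dz":0,"wx":0,"wy":0,"wz":0,"hand":0},
    {"dx":0,"dy":2.15,"dz":0,"wx":0,"wy":0,"wz":0,"hand":0},
    {"dx":0,"dy":2.25,"dz":0,"wx":0,"wy":0,"wz":0,"hand":0},
    {"dx":0,"dy":2.25,"dz":0,"wx":0,"wy":0,"wz":0,"hand":0},
    {"dx":0,"dy":1.4,"dz":0,"wx":0,"wy":0,"wz":0,"hand":0},
    {"dx":0,"dy":0.6,"dz":-0.5,"wx":0,"wy":0,"wz":0,"hand":40},
    {"dx":0,"dy":0,"dz":-1.5,"wx":0,"wy":0,"wz":0,"hand":60},
    {"dx":0,"dy":-0.5,"dz":-2.4,"wx":0,"wy":0,"wz":0,"hand":60},
    {"dx":0,"dy":-1.5,"dz":-2.4,"wx":0,"wy":0,"wz":0,"hand":60},
    {"dx":-1.0,"dy":-2.4,"dz":-2.4,"wx":0,"wy":0,"wz":0,"hand":60},
    {"dx":-1.5,"dy":-3.0,"dz":-2.4,"wx":0,"wy":0,"wz":0,"hand":60}
  ]
}}

```text
clock: 21.9
eef_pos: [0.3015, -0.2542, 0.1855]
tool_rot: [0.778, 0.629, -0.004, 0.001]
ft_force: [0.5, -0.9, 0.2]
grip_width: 0.0601
grasp_force: 0.0
```

```bash
python3 - <<'E'
from h import *
st()
a=shot('top'); b=shot('scene','s7.png')
cv2.imwrite('pics/t7.png',cv2.resize(a[90:330,130:450],None,fx=2.4,fy=2.4,interpolation=cv2.INTER_CUBIC)[:,:,::-1])
E
```

```text
t 21.9 p [ 0.3015 -0.2542  0.1855] q [ 0.778  0.629 -0.004  0.001] F [ 0.5 -0.9  0.2] w 0.0601 g 0.0 j [-0.69  0.04 -0.28  1.25 -0.01  1.09]
```

View pics/t7.png

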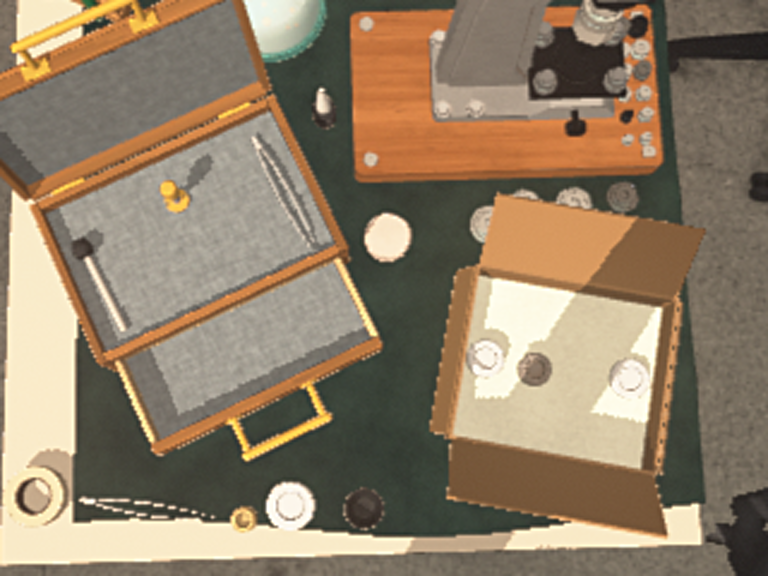

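```bash
python3 - <<'E'
from h import *
for n,z in(('die_a_mid',.019),('die_b_mid',.023),('die_c_mid',.021),('die_d_mid',.013)):
    for d in bot.outline_of('top',n)[:3]:
        e=d['extent'];print(n,round(d['score'],2),np.round(e,1).tolist(),np.round(at_z('top',e[0],e[1],z),4))
a=cv2.imread('pics/t7.png');g=cv2.cvtColor(a,cv2.COLOR_BGR2GRAY)
for u,v,z in((486,357,.019),(535,368,.021),(629,377,.013)): print(np.round(at_z('top',130+u/2.4,90+v/2.4,z),4))
for y in(.068,0,-.068): print(np.round(che(-.197,y,0),4),np.round((np.array(proj('top',che(-.197,y,.012)))-[130,90])*2.4))
for x,y in((-.238,-.104),(-.238,.104)): print(np.round((np.array(proj('top',che(x,y,.012)))-[130,90])*2.4))
plan([(car(0,.066,.1855),down(CAR[2]-np.pi))])
E
```

```text
die_a_mid 0.53 [329.1, 236.8, 11.9, 15.3] [ 0.4841 -0.1256  0.019 ]
die_c_mid 0.66 [351.7, 242.9, 14.8, 16.9] [ 0.4693 -0.1732  0.021 ]
die_d_mid 0.67 [391.6, 247.3, 8.8, 20.0] [ 0.458  -0.2602  0.013 ]
die_d_mid 0.52 [377.5, 192.8, 95.0, 40.7] [ 0.579  -0.2381  0.013 ]
[ 0.4796 -0.1327  0.019 ]
[ 0.4683 -0.1758  0.021 ]
[ 0.4584 -0.2613  0.013 ]
[0.4603 0.1391 0.    ] [185. 388.]
[0.4883 0.0771 0.    ] [253. 355.]
[0.5163 0.0152 0.    ] [321. 322.]
[376. 345.]
[167. 447.]
d [3.1, 2.97, -0.05] w [0.09, 0.09, 35.97]
```

Request:
{"api": "drive_tool", "payload": {
  "rows": [
    {"dx":0,"dy":0,"dz":0,"wx":0,"wy":0,"wz":-17.9,"hand":60},
    {"dx":0.5,"dy":0.5,"dz":0,"wx":0,"wy":0,"wz":-17.9,"hand":60},
    {"dx":1.0,"dy":1.0,"dz":0,"wx":0,"wy":0,"wz":-17.9,"hand":60},
    {"dx":1.5,"dy":1.5,"dz":0,"wx":0,"wy":0,"wz":-17.9,"hand":60},
    {"dx":2.0,"dy":2.0,"dz":0,"wx":0,"wy":0,"wz":-17.9,"hand":60},
    {"dx":2.5,"dy":2.5,"dz":0,"wx":0,"wy":0,"wz":-17.9,"hand":60},
    {"dx":3.1,"dy":3.0,"dz":0,"wx":0,"wy":0,"wz":-17.9,"hand":60},
    {"dx":3.1,"dy":3.0,"dz":0,"wx":0,"wy":0,"wz":-17.9,"hand":60},
    {"dx":3.1,"dy":3.0,"dz":0,"wx":0,"wy":0,"wz":-17.9,"hand":60},
    {"dx":3.1,"dy":3.0,"dz":0,"wx":0,"wy":0,"wz":-17.9,"hand":60},
    {"dx":3.1,"dy":3.0,"dz":0,"wx":0,"wy":0,"wz":-17.9,"hand":60}
  ]
}}

```text
clock: 23.3
eef_pos: [0.4833, -0.1328, 0.1821]
tool_rot: [0.107, 0.994, -0.002, -0.004]
ft_force: [-0.6, -0.6, 0.4]
grip_width: 0.06
grasp_force: 0.0
```

Request:
{"api": "drive_tool", "payload": {
  "rows": [
    {"dx":0,"dy":0,"dz":0,"wx":0,"wy":0,"wz":-18,"hand":60},
    {"dx":0,"dy":0,"dz":0,"wx":0,"wy":0,"wz":-18,"hand":60},
    {"dx":0,"dy":0,"dz":0,"wx":0,"wy":0,"wz":-18,"hand":60},
    {"dx":0,"dy":0,"dz":0,"wx":0,"wy":0,"wz":-18,"hand":60},
    {"dx":0,"dy":0,"dz":0,"wx":0,"wy":0,"wz":-18,"hand":60},
    {"dx":0,"dy":0,"dz":0,"wx":0,"wy":0,"wz":-18,"hand":60},
    {"dx":0,"dy":0,"dz":0,"wx":0,"wy":0,"wz":-18,"hand":60},
    {"dx":0,"dy":0,"dz":0,"wx":0,"wy":0,"wz":-18,"hand":60},
    {"dx":0,"dy":0,"dz":0,"wx":0,"wy":0,"wz":-18,"hand":60},
    {"dx":0,"dy":0,"dz":0,"wx":0,"wy":0,"wz":-18,"hand":60},
    {"dx":0,"dy":0,"dz":0,"wx":0,"wy":0,"wz":-18,"hand":60},
    {"dx":0,"dy":0,"dz":0,"wx":0,"wy":0,"wz":-18,"hand":60}
  ]
}}

```text
clock: 24.5
eef_pos: [0.4831, -0.1331, 0.1823]
tool_rot: [-0.625, 0.781, 0.001, -0.004]
ft_force: [0.5, -0.3, -0.2]
grip_width: 0.0603
grasp_force: 0.0
```

```bash
python3 - <<'E'
from h import *
st()
for p in((.4796,-.1327,-.018),): plan([(p,down(CAR[2]-np.pi))])
E
```

```text
t 24.5 p [ 0.4831 -0.1331  0.1823] q [-0.625  0.781  0.001 -0.004] F [ 0.5 -0.3 -0.2] w 0.0603 g 0.0 j [-0.27  0.26 -0.03  1.29 -0.   -1.62]
d [-0.01, 0.04, 4.01] w [0.08, -0.05, -0.1]
```

Request:
{"api": "drive_tool", "payload": {
  "rows": [
    {"dx":-0.01,"dy":0.04,"dz":0.9,"wx":0.1,"wy":0,"wz":-0.1,"hand":60},
    {"dx":-0.01,"dy":0.04,"dz":1.8,"wx":0.1,"wy":0,"wz":-0.1,"hand":60},
    {"dx":-0.01,"dy":0.04,"dz":2.7,"wx":0.1,"wy":0,"wz":-0.1,"hand":60},
    {"dx":-0.01,"dy":0.04,"dz":3.2,"wx":0.1,"wy":0,"wz":-0.1,"hand":60},
    {"dx":-0.01,"dy":0.04,"dz":3.5,"wx":0.1,"wy":0,"wz":-0.1,"hand":60},
    {"dx":-0.01,"dy":0.04,"dz":3.75,"wx":0.1,"wy":0,"wz":-0.1,"hand":60},
    {"dx":-0.01,"dy":0.04,"dz":3.9,"wx":0.1,"wy":0,"wz":-0.1,"hand":60},
    {"dx":-0.01,"dy":0.04,"dz":4.0,"wx":0.1,"wy":0,"wz":-0.1,"hand":60},
    {"dx":-0.01,"dy":0.04,"dz":4.0,"wx":0.1,"wy":0,"wz":-0.1,"hand":60},
    {"dx":-0.01,"dy":0.04,"dz":4.0,"wx":0.1,"wy":0,"wz":-0.1,"hand":60}
  ]
}}

```text
clock: 25.5
eef_pos: [0.4797, -0.1345, -0.0166]
tool_rot: [-0.627, 0.779, -0.003, -0.001]
ft_force: [-0.8, -0.5, 0.4]
grip_width: 0.0602
grasp_force: 0.0
```

Close.

Request:
{"api": "drive_tool", "payload": {
  "rows": [
    {"dx":0,"dy":0,"dz":0.05,"wx":0,"wy":0,"wz":0,"hand":40},
    {"dx":0,"dy":0,"dz":0.05,"wx":0,"wy":0,"wz":0,"hand":20},
    {"dx":0,"dy":0,"dz":0.05,"wx":0,"wy":0,"wz":0,"hand":20},
    {"dx":0,"dy":0,"dz":0.05,"wx":0,"wy":0,"wz":0,"hand":20},
    {"dx":0,"dy":0,"dz":0.05,"wx":0,"wy":0,"wz":0,"hand":20},
    {"dx":0,"dy":0,"dz":0.05,"wx":0,"wy":0,"wz":0,"hand":20}
  ]
}}

```text
clock: 26.1
eef_pos: [0.4796, -0.1347, -0.0189]
tool_rot: [-0.627, 0.779, -0.003, -0.001]
ft_force: [-0.3, -0.3, 4.8]
grip_width: 0.0312
grasp_force: 59.5
```

```bash
python3 - <<'E'
from h import *
Y=CH[2]+np.pi/2
plan([((.4796,-.1347,.10),None),((.4603,.1391,.10),down(Y)),((.4603,.1391,-.009),down(Y))])
E
```

```text
d [0.01, -0.01, -2.38] w [0.0, 0.0, 0.0]
d [-5.26, 1.53, -2.41] w [-0.07, -0.03, 10.68]
d [-5.27, 1.54, -0.23] w [-0.07, -0.03, 10.68]
```

Request:
{"api": "drive_tool", "payload": {
  "rows": [
    {"dx":0,"dy":0,"dz":-0.3,"wx":0,"wy":0,"wz":0,"hand":20},
    {"dx":0,"dy":0,"dz":-0.9,"wx":0,"wy":0,"wz":0,"hand":20},
    {"dx":0,"dy":0,"dz":-1.6,"wx":0,"wy":0,"wz":0,"hand":20},
    {"dx":-0.3,"dy":0.1,"dz":-2.2,"wx":0,"wy":0,"wz":1,"hand":20},
    {"dx":-0.9,"dy":0.25,"dz":-2.4,"wx":0,"wy":0,"wz":2,"hand":20},
    {"dx":-1.5,"dy":0.45,"dz":-2.4,"wx":0,"wy":0,"wz":3,"hand":20},
    {"dx":-2.2,"dy":0.65,"dz":-2.4,"wx":0,"wy":0,"wz":4,"hand":20},
    {"dx":-2.9,"dy":0.85,"dz":-2.4,"wx":0,"wy":0,"wz":5,"hand":20},
    {"dx":-3.6,"dy":1.05,"dz":-2.4,"wx":0,"wy":0,"wz":6,"hand":20},
    {"dx":-4.3,"dy":1.25,"dz":-2.4,"wx":0,"wy":0,"wz":7.5,"hand":20},
    {"dx":-4.9,"dy":1.4,"dz":-2.4,"wx":0,"wy":0,"wz":9,"hand":20},
    {"dx":-5.27,"dy":1.54,"dz":-2.4,"wx":0,"wy":0,"wz":10.7,"hand":20},
    {"dx":-5.27,"dy":1.54,"dz":-2.4,"wx":0,"wy":0,"wz":10.7,"hand":20},
    {"dx":-5.27,"dy":1.54,"dz":-2.4,"wx":0,"wy":0,"wz":10.7,"hand":20}
  ]
}}

```text
clock: 27.5
eef_pos: [0.4593, 0.1399, 0.0985]
tool_rot: [-0.211, 0.977, -0.003, -0.0]
ft_force: [-0.3, -0.6, -1.1]
grip_width: 0.0311
grasp_force: 59.5
```

```bash
python3 - <<'E'
from h import *
st()
Y=CH[2]+np.pi/2
plan([((.4603,.1391,-.009),down(Y))])
E
```

```text
t 27.5 p [0.4593 0.1399 0.0985] q [-0.211  0.977 -0.003 -0.   ] F [-0.3 -0.6 -1.1] w 0.0311 g 59.5 j [ 0.3   0.28 -0.24  1.06 -0.01 -0.13]
d [-0.02, -0.01, 2.15] w [-0.07, -0.02, 0.01]
```

Request:
{"api": "drive_tool", "payload": {
  "rows": [
    {"dx":-0.02,"dy":-0.01,"dz":0.5,"wx":0,"wy":0,"wz":0,"hand":20},
    {"dx":-0.02,"dy":-0.01,"dz":1.0,"wx":0,"wy":0,"wz":0,"hand":20},
    {"dx":-0.02,"dy":-0.01,"dz":1.4,"wx":0,"wy":0,"wz":0,"hand":20},
    {"dx":-0.02,"dy":-0.01,"dz":1.7,"wx":0,"wy":0,"wz":0,"hand":20},
    {"dx":-0.02,"dy":-0.01,"dz":1.9,"wx":0,"wy":0,"wz":0,"hand":20},
    {"dx":-0.02,"dy":-0.01,"dz":2.05,"wx":0,"wy":0,"wz":0,"hand":20},
    {"dx":-0.02,"dy":-0.01,"dz":2.12,"wx":0,"wy":0,"wz":0,"hand":20},
    {"dx":-0.02,"dy":-0.01,"dz":2.12,"wx":0,"wy":0,"wz":0,"hand":20},
    {"dx":-0.02,"dy":-0.01,"dz":2.12,"wx":0,"wy":0,"wz":0,"hand":20}
  ]
}}

```text
clock: 28.4
eef_pos: [0.4616, 0.1395, -0.0065]
tool_rot: [-0.21, 0.978, -0.003, 0.001]
ft_force: [1.1, 0.2, -0.5]
grip_width: 0.0312
grasp_force: 59.5
```

Request:
{"api": "drive_tool", "payload": {
  "rows": [
    {"dx":0,"dy":0,"dz":0.04,"wx":0,"wy":0,"wz":0,"hand":20},
    {"dx":0,"dy":0,"dz":0.07,"wx":0,"wy":0,"wz":0,"hand":20},
    {"dx":0,"dy":0,"dz":0.07,"wx":0,"wy":0,"wz":0,"hand":20},
    {"dx":0,"dy":0,"dz":0.07,"wx":0,"wy":0,"wz":0,"hand":38},
    {"dx":0,"dy":0,"dz":0.07,"wx":0,"wy":0,"wz":0,"hand":50},
    {"dx":0,"dy":0,"dz":0.07,"wx":0,"wy":0,"wz":0,"hand":50},
    {"dx":0,"dy":0,"dz":0.0,"wx":0,"wy":0,"wz":0,"hand":50},
    {"dx":0,"dy":0,"dz":-0.5,"wx":0,"wy":0,"wz":0,"hand":50},
    {"dx":0,"dy":0,"dz":-1.3,"wx":0,"wy":0,"wz":0,"hand":50},
    {"dx":0,"dy":0,"dz":-2.2,"wx":0,"wy":0,"wz":0,"hand":50},
    {"dx":1.0,"dy":0,"dz":-2.4,"wx":0,"wy":0,"wz":0,"hand":50},
    {"dx":2.0,"dy":-1,"dz":-2.4,"wx":0,"wy":0,"wz":0,"hand":50},
    {"dx":2.8,"dy":-2,"dz":-2.4,"wx":0,"wy":0,"wz":0,"hand":55},
    {"dx":2.8,"dy":-2,"dz":-2.4,"wx":0,"wy":0,"wz":0,"hand":55}
  ]
}}

```text
clock: 29.8
eef_pos: [0.3725, -0.0102, 0.1137]
tool_rot: [-0.21, 0.978, -0.003, 0.0]
ft_force: [0.7, -0.1, -0.1]
grip_width: 0.0553
grasp_force: 0.0
```

```bash
cat > dies.py <<'E'
from h import *
import sys
st()
a=shot('top',sys.argv[1]); 
for n,z in(('die_a_mid',.019),('die_b_mid',.023),('die_c_mid',.021),('die_d_mid',.013)):
    for d in bot.look_for('top',n)[:3]:
        e=d['extent']
        if e[2]<30: print(n,round(d['score'],2),np.round(e,1).tolist(),np.round(at_z('top',e[0],e[1],z),4))
E
python3 dies.py t8.png
```

```text
t 29.8 p [ 0.3725 -0.0102  0.1137] q [-0.21   0.978 -0.003  0.   ] F [ 0.7 -0.1 -0.1] w 0.0553 g 0.0 j [-0.02  0.06 -0.47  1.04 -0.01 -0.45]
die_a_mid 0.7 [290.4, 189.9, 26.0, 16.0] [ 0.5899 -0.0456  0.019 ]
die_a_mid 0.53 [193.2, 252.9, 13.0, 18.8] [0.458  0.1671 0.019 ]
die_d_mid 0.74 [390.3, 247.5, 12.8, 18.7] [ 0.4576 -0.2574  0.013 ]
```

```bash
python3 - <<'E'
import cv2
a=cv2.imread('pics/t8.png')
cv2.imwrite('pics/t8c.png',cv2.resize(a[190:310,165:425],None,fx=3,fy=3,interpolation=cv2.INTER_CUBIC))
E
```

```text
(no output)
```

View pics/t8c.png

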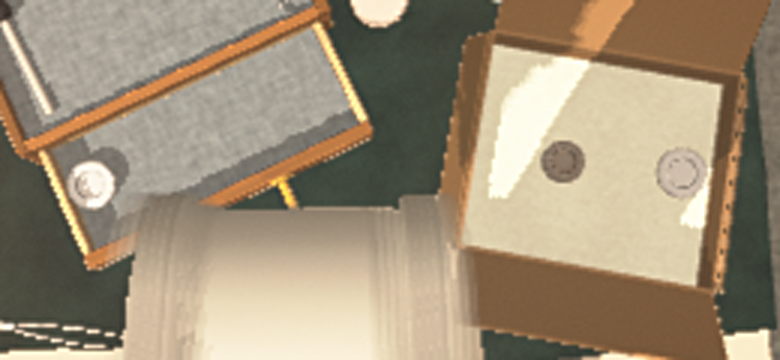

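```bash
python3 - <<'E'
from h import *
p=at_z('top',195.3,251.7,.028); c,s=np.cos(CH[2]),np.sin(CH[2]); d=p[:2]-CH[:2]; print('a local',c*d[0]+s*d[1],-s*d[0]+c*d[1])
for u,v,z in((352.7,243.7,.021),(392,247.3,.013)): print(np.round(at_z('top',u,v,z),4))
plan([((.468,-.1755,.11),down(CAR[2]-np.pi)),((.468,-.1755,-.015),down(CAR[2]-np.pi))])
E
```

```text
a local -0.18850715339340712 0.08800068743689131
[ 0.4676 -0.1753  0.021 ]
[ 0.458  -0.2611  0.013 ]
d [-0.34, -3.81, 0.09] w [-0.06, -0.03, -10.74]
d [-0.34, -3.8, 2.59] w [-0.06, -0.03, -10.74]
```

Request:
{"api": "drive_tool", "payload": {
  "rows": [
    {"dx":-0.1,"dy":-0.8,"dz":0,"wx":0,"wy":0,"wz":-10.7,"hand":55},
    {"dx":-0.2,"dy":-1.6,"dz":0,"wx":0,"wy":0,"wz":-10.7,"hand":55},
    {"dx":-0.3,"dy":-2.4,"dz":0,"wx":0,"wy":0,"wz":-10.7,"hand":55},
    {"dx":-0.34,"dy":-3.2,"dz":0,"wx":0,"wy":0,"wz":-10.7,"hand":55},
    {"dx":-0.34,"dy":-3.81,"dz":0,"wx":0,"wy":0,"wz":-10.7,"hand":55},
    {"dx":-0.34,"dy":-3.81,"dz":0,"wx":0,"wy":0,"wz":-10.7,"hand":55},
    {"dx":-0.34,"dy":-3.81,"dz":0,"wx":0,"wy":0,"wz":-10.7,"hand":55},
    {"dx":-0.34,"dy":-3.81,"dz":0,"wx":0,"wy":0,"wz":-10.7,"hand":55},
    {"dx":-0.34,"dy":-3.81,"dz":0.8,"wx":0,"wy":0,"wz":-10.7,"hand":55},
    {"dx":-0.34,"dy":-3.81,"dz":1.4,"wx":0,"wy":0,"wz":-10.7,"hand":55},
    {"dx":-0.34,"dy":-3.81,"dz":1.8,"wx":0,"wy":0,"wz":-10.7,"hand":55},
    {"dx":-0.34,"dy":-3.81,"dz":2.1,"wx":0,"wy":0,"wz":-10.7,"hand":55},
    {"dx":-0.34,"dy":-3.81,"dz":2.4,"wx":0,"wy":0,"wz":-10.7,"hand":55},
    {"dx":-0.34,"dy":-3.81,"dz":2.58,"wx":0,"wy":0,"wz":-10.7,"hand":55},
    {"dx":-0.34,"dy":-3.81,"dz":2.58,"wx":0,"wy":0,"wz":-10.7,"hand":55}
  ]
}}

```text
clock: 31.55
eef_pos: [0.4672, -0.1749, -0.0156]
tool_rot: [-0.628, 0.778, -0.001, -0.002]
ft_force: [-0.0, 0.0, -0.2]
grip_width: 0.055
grasp_force: 0.0
```

Request:
{"api": "drive_tool", "payload": {
  "rows": [
    {"dx":0,"dy":0,"dz":0,"wx":0,"wy":0,"wz":0,"hand":35},
    {"dx":0,"dy":0,"dz":0,"wx":0,"wy":0,"wz":0,"hand":18},
    {"dx":0,"dy":0,"dz":0,"wx":0,"wy":0,"wz":0,"hand":18},
    {"dx":0,"dy":0,"dz":0,"wx":0,"wy":0,"wz":0,"hand":18},
    {"dx":0,"dy":0,"dz":0,"wx":0,"wy":0,"wz":0,"hand":18},
    {"dx":0,"dy":0,"dz":0,"wx":0,"wy":0,"wz":0,"hand":18}
  ]
}}

```text
clock: 32.15
eef_pos: [0.4691, -0.1762, -0.0132]
tool_rot: [-0.627, 0.779, -0.004, -0.0]
ft_force: [-0.9, 1.1, 7.2]
grip_width: 0.0265
grasp_force: 59.1
```

```bash
python3 - <<'E'
from h import *
st()
Y=CH[2]+np.pi/2
x,y,_=che(-.197,0.01,0)
plan([((x,y,.10),down(Y)),((x,y,-.009),down(Y))])
E
```

```text
t 32.15 p [ 0.4691 -0.1762 -0.0132] q [-0.627  0.779 -0.004 -0.   ] F [-0.9  1.1  7.2] w 0.0265 g 59.1 j [-0.36  0.45 -0.33  0.79 -0.   -1.71]
d [-5.18, 0.81, -2.29] w [-0.08, -0.02, 10.68]
d [-5.19, 0.82, -0.11] w [-0.08, -0.02, 10.68]
```

Request:
{"api": "drive_tool", "payload": {
  "rows": [
    {"dx":0,"dy":0,"dz":-0.3,"wx":0,"wy":0,"wz":0,"hand":18},
    {"dx":0,"dy":0,"dz":-0.9,"wx":0,"wy":0,"wz":0,"hand":18},
    {"dx":0,"dy":0,"dz":-1.6,"wx":0,"wy":0,"wz":0,"hand":18},
    {"dx":-0.3,"dy":0.05,"dz":-2.2,"wx":0,"wy":0,"wz":1,"hand":18},
    {"dx":-0.9,"dy":0.15,"dz":-2.3,"wx":0,"wy":0,"wz":2,"hand":18},
    {"dx":-1.5,"dy":0.25,"dz":-2.3,"wx":0,"wy":0,"wz":3,"hand":18},
    {"dx":-2.2,"dy":0.35,"dz":-2.3,"wx":0,"wy":0,"wz":4,"hand":18},
    {"dx":-2.9,"dy":0.45,"dz":-2.3,"wx":0,"wy":0,"wz":5,"hand":18},
    {"dx":-3.6,"dy":0.55,"dz":-2.3,"wx":0,"wy":0,"wz":6,"hand":18},
    {"dx":-4.3,"dy":0.7,"dz":-2.3,"wx":0,"wy":0,"wz":7.5,"hand":18},
    {"dx":-4.9,"dy":0.8,"dz":-2.3,"wx":0,"wy":0,"wz":9,"hand":18},
    {"dx":-5.19,"dy":0.82,"dz":-2.3,"wx":0,"wy":0,"wz":10.7,"hand":18},
    {"dx":-5.19,"dy":0.82,"dz":-2.3,"wx":0,"wy":0,"wz":10.7,"hand":18},
    {"dx":-5.19,"dy":0.82,"dz":-2.3,"wx":0,"wy":0,"wz":10.7,"hand":18},
    {"dx":-5.19,"dy":0.82,"dz":-1.8,"wx":0,"wy":0,"wz":10.7,"hand":18},
    {"dx":-5.19,"dy":0.82,"dz":-1.2,"wx":0,"wy":0,"wz":10.7,"hand":18},
    {"dx":-5.19,"dy":0.82,"dz":-0.8,"wx":0,"wy":0,"wz":10.7,"hand":18},
    {"dx":-5.19,"dy":0.82,"dz":-0.5,"wx":0,"wy":0,"wz":10.7,"hand":18},
    {"dx":-5.19,"dy":0.82,"dz":-0.4,"wx":0,"wy":0,"wz":10.7,"hand":18},
    {"dx":-5.19,"dy":0.82,"dz":-0.4,"wx":0,"wy":0,"wz":10.7,"hand":18}
  ]
}}

```text
clock: 34.15
eef_pos: [0.4825, 0.0852, 0.0037]
tool_rot: [-0.21, 0.978, -0.003, -0.001]
ft_force: [-0.5, -0.2, -0.1]
grip_width: 0.0266
grasp_force: 59.2
```

Request:
{"api": "drive_tool", "payload": {
  "rows": [
    {"dx":0,"dy":0,"dz":0.06,"wx":0,"wy":0,"wz":0,"hand":18},
    {"dx":0,"dy":0,"dz":0.12,"wx":0,"wy":0,"wz":0,"hand":18},
    {"dx":0,"dy":0,"dz":0.17,"wx":0,"wy":0,"wz":0,"hand":18},
    {"dx":0,"dy":0,"dz":0.17,"wx":0,"wy":0,"wz":0,"hand":18},
    {"dx":0,"dy":0,"dz":0.17,"wx":0,"wy":0,"wz":0,"hand":34},
    {"dx":0,"dy":0,"dz":0.17,"wx":0,"wy":0,"wz":0,"hand":46},
    {"dx":0,"dy":0,"dz":0.17,"wx":0,"wy":0,"wz":0,"hand":46},
    {"dx":0,"dy":0,"dz":0.0,"wx":0,"wy":0,"wz":0,"hand":46},
    {"dx":0,"dy":0,"dz":-0.5,"wx":0,"wy":0,"wz":0,"hand":46},
    {"dx":0,"dy":0,"dz":-1.3,"wx":0,"wy":0,"wz":0,"hand":46},
    {"dx":0,"dy":0,"dz":-2.0,"wx":0,"wy":0,"wz":0,"hand":46},
    {"dx":1.0,"dy":0,"dz":-2.2,"wx":0,"wy":0,"wz":0,"hand":50},
    {"dx":2.0,"dy":-1,"dz":-2.2,"wx":0,"wy":0,"wz":0,"hand":58},
    {"dx":2.8,"dy":-2,"dz":-2.2,"wx":0,"wy":0,"wz":0,"hand":58},
    {"dx":2.8,"dy":-2,"dz":-2.2,"wx":0,"wy":0,"wz":0,"hand":58}
  ]
}}

```text
clock: 35.65
eef_pos: [0.3952, -0.0634, 0.116]
tool_rot: [-0.21, 0.978, -0.003, 0.001]
ft_force: [1.2, -0.8, 0.2]
grip_width: 0.0583
grasp_force: 0.0
```

```bash
python3 dies.py t9.png; python3 - <<'E'
from h import *
plan([((.458,-.261,.11),down(CAR[2]-np.pi)),((.458,-.261,-.021),down(CAR[2]-np.pi))])
a=cv2.imread('pics/t9.png')
cv2.imwrite('pics/t9c.png',cv2.resize(a[190:310,165:425],None,fx=3,fy=3,interpolation=cv2.INTER_CUBIC))
E
```

```text
t 35.65 p [ 0.3952 -0.0634  0.116 ] q [-0.21   0.978 -0.003  0.001] F [ 1.2 -0.8  0.2] w 0.0583 g 0.0 j [-0.15  0.11 -0.4   1.06 -0.01 -0.58]
die_a_mid 0.77 [194.2, 251.9, 14.2, 19.6] [0.4601 0.165  0.019 ]
die_c_mid 0.64 [228.2, 240.2, 14.8, 16.2] [0.4829 0.0917 0.021 ]
die_d_mid 0.6 [394.9, 246.1, 7.0, 17.7] [ 0.4604 -0.2675  0.013 ]
d [0.51, -4.14, 0.13] w [-0.06, -0.03, -10.74]
d [0.52, -4.12, 2.75] w [-0.06, -0.03, -10.74]
```

```bash
python3 - <<'E'
import cv2,numpy as np
a=cv2.imread('pics/t8.png').astype(np.float32);b=cv2.imread('pics/t9.png').astype(np.float32)
d=np.abs(a-b).mean(2)[225:270,330:415];print(d.mean(),d.max(),[ (int(x),int(y)) for y,x in np.argwhere(d>40)[:10]])
print(cv2.matchTemplate(cv2.imread('pics/t9.png')[225:270,360:420],cv2.imread('pics/t8.png')[237:258,382:403],cv2.TM_CCOEFF_NORMED).argmax(), 12*40+22)
E
```

```text
25.804094 127.0 [(20, 0), (21, 0), (81, 0), (19, 1), (20, 1), (19, 2), (20, 2), (18, 3), (19, 3), (73, 3)]
24 502
```

Request:
{"api": "drive_tool", "payload": {
  "rows": [
    {"dx":0.1,"dy":-0.8,"dz":0,"wx":0,"wy":0,"wz":-10.7,"hand":58},
    {"dx":0.2,"dy":-1.6,"dz":0,"wx":0,"wy":0,"wz":-10.7,"hand":58},
    {"dx":0.3,"dy":-2.4,"dz":0,"wx":0,"wy":0,"wz":-10.7,"hand":58},
    {"dx":0.4,"dy":-3.2,"dz":0,"wx":0,"wy":0,"wz":-10.7,"hand":58},
    {"dx":0.51,"dy":-4.13,"dz":0,"wx":0,"wy":0,"wz":-10.7,"hand":58},
    {"dx":0.51,"dy":-4.13,"dz":0,"wx":0,"wy":0,"wz":-10.7,"hand":58},
    {"dx":0.51,"dy":-4.13,"dz":0,"wx":0,"wy":0,"wz":-10.7,"hand":58},
    {"dx":0.51,"dy":-4.13,"dz":0,"wx":0,"wy":0,"wz":-10.7,"hand":58},
    {"dx":0.51,"dy":-4.13,"dz":0.5,"wx":0,"wy":0,"wz":-10.7,"hand":58}
  ]
}}

```text
clock: 36.8
eef_pos: [0.4614, -0.261, 0.0938]
tool_rot: [-0.628, 0.778, -0.006, 0.0]
ft_force: [0.3, -0.2, -0.1]
grip_width: 0.0583
grasp_force: 0.0
```

```bash
python3 - <<'E'
from h import *
st()
plan([((.458,-.261,-.02),down(CAR[2]-np.pi))])
E
```

```text
t 36.8 p [ 0.4614 -0.261   0.0938] q [-0.628  0.778 -0.006  0.   ] F [ 0.3 -0.2 -0.1] w 0.0583 g 0.0 j [-0.51  0.36 -0.13  1.07 -0.   -1.87]
d [-0.0, 0.09, 2.28] w [-0.11, -0.08, -0.02]
```

View pics/t9c.png

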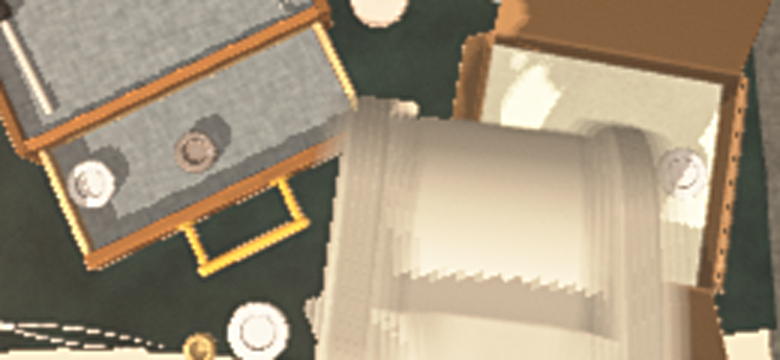

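Request:
{"api": "drive_tool", "payload": {
  "rows": [
    {"dx":0,"dy":0.09,"dz":0.6,"wx":-0.1,"wy":0,"wz":0,"hand":58},
    {"dx":0,"dy":0.09,"dz":1.2,"wx":-0.1,"wy":0,"wz":0,"hand":58},
    {"dx":0,"dy":0.09,"dz":1.7,"wx":-0.1,"wy":0,"wz":0,"hand":58},
    {"dx":0,"dy":0.09,"dz":2.0,"wx":-0.1,"wy":0,"wz":0,"hand":58},
    {"dx":0,"dy":0.09,"dz":2.2,"wx":-0.1,"wy":0,"wz":0,"hand":58},
    {"dx":0,"dy":0.09,"dz":2.29,"wx":-0.1,"wy":0,"wz":0,"hand":58},
    {"dx":0,"dy":0.09,"dz":2.29,"wx":-0.1,"wy":0,"wz":0,"hand":58},
    {"dx":0,"dy":0.09,"dz":2.29,"wx":-0.1,"wy":0,"wz":0,"hand":40},
    {"dx":0,"dy":0.09,"dz":2.29,"wx":-0.1,"wy":0,"wz":0,"hand":22},
    {"dx":0,"dy":0.09,"dz":2.29,"wx":-0.1,"wy":0,"wz":0,"hand":22},
    {"dx":0,"dy":0.09,"dz":2.29,"wx":-0.1,"wy":0,"wz":0,"hand":22},
    {"dx":0,"dy":0.09,"dz":2.29,"wx":-0.1,"wy":0,"wz":0,"hand":22},
    {"dx":0,"dy":0.09,"dz":2.29,"wx":-0.1,"wy":0,"wz":0,"hand":22}
  ]
}}

```text
clock: 38.1
eef_pos: [0.455, -0.2609, -0.0218]
tool_rot: [-0.627, 0.779, -0.001, -0.003]
ft_force: [0.6, 1.4, 6.5]
grip_width: 0.0329
grasp_force: 59.3
```

```bash
python3 - <<'E'
from h import *
st()
Y=CH[2]+np.pi/2
x,y,_=che(-.197,-.06,0)
plan([((x,y,.10),down(Y)),((x,y,-.009),down(Y))])
E
```

```text
t 38.1 p [ 0.455  -0.2609 -0.0218] q [-0.627  0.779 -0.001 -0.003] F [0.6 1.4 6.5] w 0.0329 g 59.3 j [-0.52  0.5  -0.26  0.81 -0.01 -1.87]
d [-5.77, 0.08, -2.47] w [-0.0, -0.07, 10.68]
d [-5.78, 0.07, -0.29] w [-0.0, -0.07, 10.68]
```

Request:
{"api": "drive_tool", "payload": {
  "rows": [
    {"dx":0,"dy":0,"dz":-0.3,"wx":0,"wy":0,"wz":0,"hand":22},
    {"dx":0,"dy":0,"dz":-0.9,"wx":0,"wy":0,"wz":0,"hand":22},
    {"dx":0,"dy":0,"dz":-1.6,"wx":0,"wy":0,"wz":0,"hand":22},
    {"dx":-0.3,"dy":0,"dz":-2.2,"wx":0,"wy":0,"wz":1,"hand":22},
    {"dx":-0.9,"dy":0,"dz":-2.4,"wx":0,"wy":0,"wz":2,"hand":22},
    {"dx":-1.6,"dy":0,"dz":-2.4,"wx":0,"wy":0,"wz":3,"hand":22},
    {"dx":-2.3,"dy":0,"dz":-2.4,"wx":0,"wy":0,"wz":4,"hand":22},
    {"dx":-3.0,"dy":0,"dz":-2.4,"wx":0,"wy":0,"wz":5,"hand":22},
    {"dx":-3.8,"dy":0.05,"dz":-2.4,"wx":0,"wy":0,"wz":6,"hand":22},
    {"dx":-4.6,"dy":0.05,"dz":-2.4,"wx":0,"wy":0,"wz":7.5,"hand":22},
    {"dx":-5.3,"dy":0.08,"dz":-2.4,"wx":0,"wy":0,"wz":9,"hand":22},
    {"dx":-5.78,"dy":0.08,"dz":-2.4,"wx":0,"wy":0,"wz":10.7,"hand":22},
    {"dx":-5.78,"dy":0.08,"dz":-2.4,"wx":0,"wy":0,"wz":10.7,"hand":22},
    {"dx":-5.78,"dy":0.08,"dz":-2.4,"wx":0,"wy":0,"wz":10.7,"hand":22},
    {"dx":-5.78,"dy":0.08,"dz":-1.8,"wx":0,"wy":0,"wz":10.7,"hand":22},
    {"dx":-5.78,"dy":0.08,"dz":-1.2,"wx":0,"wy":0,"wz":10.7,"hand":22},
    {"dx":-5.78,"dy":0.08,"dz":-0.8,"wx":0,"wy":0,"wz":10.7,"hand":22},
    {"dx":-5.78,"dy":0.08,"dz":-0.5,"wx":0,"wy":0,"wz":10.7,"hand":22},
    {"dx":-5.78,"dy":0.08,"dz":-0.4,"wx":0,"wy":0,"wz":10.7,"hand":22},
    {"dx":-5.78,"dy":0.08,"dz":-0.4,"wx":0,"wy":0,"wz":10.7,"hand":22}
  ]
}}

```text
clock: 40.1
eef_pos: [0.5104, 0.0219, -0.0053]
tool_rot: [-0.209, 0.978, -0.001, -0.005]
ft_force: [-0.2, -0.8, -0.8]
grip_width: 0.0331
grasp_force: 59.8
```

Request:
{"api": "drive_tool", "payload": {
  "rows": [
    {"dx":0,"dy":0,"dz":0.06,"wx":0,"wy":0,"wz":0,"hand":22},
    {"dx":0,"dy":0,"dz":0.12,"wx":0,"wy":0,"wz":0,"hand":22},
    {"dx":0,"dy":0,"dz":0.15,"wx":0,"wy":0,"wz":0,"hand":22},
    {"dx":0,"dy":0,"dz":0.15,"wx":0,"wy":0,"wz":0,"hand":22},
    {"dx":0,"dy":0,"dz":0.15,"wx":0,"wy":0,"wz":0,"hand":40},
    {"dx":0,"dy":0,"dz":0.15,"wx":0,"wy":0,"wz":0,"hand":50},
    {"dx":0,"dy":0,"dz":0.15,"wx":0,"wy":0,"wz":0,"hand":50},
    {"dx":0,"dy":0,"dz":0.0,"wx":0,"wy":0,"wz":0,"hand":50},
    {"dx":0,"dy":0,"dz":-0.5,"wx":0,"wy":0,"wz":0,"hand":50},
    {"dx":0,"dy":0,"dz":-1.3,"wx":0,"wy":0,"wz":0,"hand":50},
    {"dx":0,"dy":0,"dz":-2.0,"wx":0,"wy":0,"wz":0,"hand":50},
    {"dx":1.0,"dy":0,"dz":-2.4,"wx":0,"wy":0,"wz":0,"hand":40},
    {"dx":2.0,"dy":-1,"dz":-2.4,"wx":0,"wy":0,"wz":0,"hand":22},
    {"dx":2.8,"dy":-2,"dz":-2.4,"wx":0,"wy":0,"wz":0,"hand":22},
    {"dx":2.8,"dy":-3,"dz":-2.4,"wx":0,"wy":0,"wz":0,"hand":22},
    {"dx":2.8,"dy":-3,"dz":-2.4,"wx":0,"wy":0,"wz":0,"hand":22}
  ]
}}

```text
clock: 41.7
eef_pos: [0.4459, -0.1737, 0.1177]
tool_rot: [-0.209, 0.978, -0.002, -0.003]
ft_force: [0.4, 0.3, 0.5]
grip_width: 0.0222
grasp_force: 0.0
```

```bash
python3 dies.py t10.png; python3 - <<'E'
from h import *
b=shot('scene')
a=cv2.imread('pics/t10.png')
A=cv2.resize(a[180:290,160:300],(510,400),interpolation=cv2.INTER_CUBIC);B=cv2.resize(b[:,:,::-1][150:260,190:270],(290,400),interpolation=cv2.INTER_CUBIC)
cv2.imwrite('pics/t10c.png',np.hstack([A,B]))
plan([((.4159,.0443,.13),down(CH[2])),((.4159,.0443,-.002),down(CH[2]))])
E
```

```text
t 41.7 p [ 0.4459 -0.1737  0.1177] q [-0.209  0.978 -0.002 -0.003] F [0.4 0.3 0.5] w 0.0222 g 0.0 j [-0.37  0.26 -0.21  1.11 -0.01 -0.79]
die_a_mid 0.75 [193.8, 252.5, 11.9, 15.3] [0.4588 0.1659 0.019 ]
die_c_mid 0.59 [228.9, 240.7, 14.4, 16.0] [0.4818 0.0902 0.021 ]
die_d_mid 0.71 [261.1, 227.1, 12.4, 18.2] [0.5102 0.0208 0.013 ]
d [-1.22, 4.15, -0.28] w [-0.07, -0.07, 17.99]
d [-1.24, 4.15, 2.36] w [-0.07, -0.07, 17.99]
```

View pics/t10c.png

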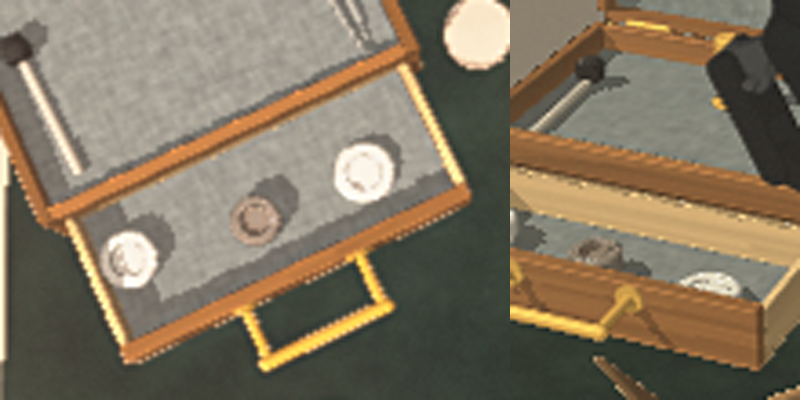

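```bash
python3 - <<'E'
from h import *
Y=CH[2]+np.pi/2
plan([(che(-.31,0,.0),down(Y)),(che(-.205,0,.0),down(Y))])
E
```

```text
d [-0.57, 4.15, 2.32] w [0.0, -0.09, -0.01]
d [-2.67, 4.15, 2.31] w [0.0, -0.09, -0.01]
```

Request:
{"api": "drive_tool", "payload": {
  "rows": [
    {"dx":-0.1,"dy":0.8,"dz":0,"wx":0,"wy":0,"wz":0,"hand":0},
    {"dx":-0.2,"dy":1.6,"dz":0,"wx":0,"wy":0,"wz":0,"hand":0},
    {"dx":-0.3,"dy":2.4,"dz":0,"wx":0,"wy":0,"wz":0,"hand":0},
    {"dx":-0.4,"dy":3.2,"dz":0,"wx":0,"wy":0,"wz":0,"hand":0},
    {"dx":-0.5,"dy":4.15,"dz":0,"wx":0,"wy":0,"wz":0,"hand":0},
    {"dx":-0.57,"dy":4.15,"dz":0.6,"wx":0,"wy":0,"wz":0,"hand":0},
    {"dx":-0.57,"dy":4.15,"dz":1.3,"wx":0,"wy":0,"wz":0,"hand":0},
    {"dx":-0.57,"dy":4.15,"dz":1.9,"wx":0,"wy":0,"wz":0,"hand":0},
    {"dx":-0.57,"dy":4.15,"dz":2.3,"wx":0,"wy":0,"wz":0,"hand":0},
    {"dx":-0.57,"dy":4.15,"dz":2.3,"wx":0,"wy":0,"wz":0,"hand":0}
  ]
}}

```text
clock: 43.0
eef_pos: [0.3826, 0.0307, -0.001]
tool_rot: [-0.211, 0.977, -0.001, -0.007]
ft_force: [0.3, 0.3, 0.2]
grip_width: 0.0001
grasp_force: 0.0
```

Request:
{"api": "drive_tool", "payload": {
  "rows": [
    {"dx":-0.2,"dy":0,"dz":0,"wx":0,"wy":0,"wz":0,"hand":0},
    {"dx":-0.3,"dy":0,"dz":0,"wx":0,"wy":0,"wz":0,"hand":0},
    {"dx":-0.4,"dy":0,"dz":0,"wx":0,"wy":0,"wz":0,"hand":0},
    {"dx":-0.5,"dy":0,"dz":0,"wx":0,"wy":0,"wz":0,"hand":0},
    {"dx":-0.62,"dy":0,"dz":0,"wx":0,"wy":0,"wz":0,"hand":0},
    {"dx":-0.74,"dy":0,"dz":0,"wx":0,"wy":0,"wz":0,"hand":0},
    {"dx":-0.86,"dy":0,"dz":0,"wx":0,"wy":0,"wz":0,"hand":0},
    {"dx":-0.98,"dy":0,"dz":0,"wx":0,"wy":0,"wz":0,"hand":0},
    {"dx":-1.1,"dy":0,"dz":0,"wx":0,"wy":0,"wz":0,"hand":0},
    {"dx":-1.22,"dy":0,"dz":0,"wx":0,"wy":0,"wz":0,"hand":0},
    {"dx":-1.34,"dy":0,"dz":0,"wx":0,"wy":0,"wz":0,"hand":0},
    {"dx":-1.46,"dy":0,"dz":0,"wx":0,"wy":0,"wz":0,"hand":0},
    {"dx":-1.58,"dy":0,"dz":0,"wx":0,"wy":0,"wz":0,"hand":0},
    {"dx":-1.7,"dy":0,"dz":0,"wx":0,"wy":0,"wz":0,"hand":0},
    {"dx":-1.8,"dy":0,"dz":0,"wx":0,"wy":0,"wz":0,"hand":0},
    {"dx":-1.88,"dy":0,"dz":0,"wx":0,"wy":0,"wz":0,"hand":0},
    {"dx":-1.95,"dy":0,"dz":0,"wx":0,"wy":0,"wz":0,"hand":0},
    {"dx":-2.0,"dy":0,"dz":0,"wx":0,"wy":0,"wz":0,"hand":0},
    {"dx":-2.0,"dy":0,"dz":0,"wx":0,"wy":0,"wz":0,"hand":0}
  ]
}}

```text
clock: 44.9
eef_pos: [0.4777, 0.0711, 0.0002]
tool_rot: [-0.21, 0.978, -0.001, -0.003]
ft_force: [0.2, -0.6, 0.7]
grip_width: 0.0001
grasp_force: 0.0
```

Request:
{"api": "drive_tool", "payload": {
  "rows": [
    {"dx":-0.05,"dy":0,"dz":0,"wx":0,"wy":0,"wz":0,"hand":0},
    {"dx":-0.1,"dy":0,"dz":0,"wx":0,"wy":0,"wz":0,"hand":0},
    {"dx":-0.14,"dy":0,"dz":0,"wx":0,"wy":0,"wz":0,"hand":0},
    {"dx":-0.14,"dy":0,"dz":0,"wx":0,"wy":0,"wz":0,"hand":0}
  ]
}}

```text
clock: 45.3
eef_pos: [0.4822, 0.0731, -0.0001]
tool_rot: [-0.21, 0.978, -0.001, -0.005]
ft_force: [-5.0, -1.8, 3.4]
grip_width: 0.0001
grasp_force: 2.4
```

Request:
{"api": "drive_tool", "payload": {
  "rows": [
    {"dx":-0.05,"dy":0,"dz":0,"wx":0,"wy":0,"wz":0,"hand":0},
    {"dx":-0.1,"dy":0,"dz":0,"wx":0,"wy":0,"wz":0,"hand":0},
    {"dx":-0.1,"dy":0,"dz":0,"wx":0,"wy":0,"wz":0,"hand":0}
  ]
}}

```text
clock: 45.6
eef_pos: [0.482, 0.0732, -0.0008]
tool_rot: [-0.209, 0.978, -0.002, -0.01]
ft_force: [-13.5, -7.5, 10.6]
grip_width: -0.0002
grasp_force: 7.4
```

Request:
{"api": "drive_tool", "payload": {
  "rows": [
    {"dx":0.4,"dy":0,"dz":0,"wx":0,"wy":0,"wz":0,"hand":0},
    {"dx":0.8,"dy":0,"dz":0,"wx":0,"wy":0,"wz":0,"hand":0},
    {"dx":1.2,"dy":0,"dz":-0.8,"wx":0,"wy":0,"wz":0,"hand":0},
    {"dx":1.6,"dy":0,"dz":-1.7,"wx":0,"wy":0,"wz":9,"hand":0},
    {"dx":1.6,"dy":0,"dz":-2.7,"wx":0,"wy":0,"wz":18,"hand":0},
    {"dx":1.6,"dy":0,"dz":-3.7,"wx":0,"wy":0,"wz":18,"hand":22},
    {"dx":1.6,"dy":0,"dz":-4.7,"wx":0,"wy":0,"wz":18,"hand":22},
    {"dx":1.6,"dy":0,"dz":-5.5,"wx":0,"wy":0,"wz":18,"hand":22},
    {"dx":1.6,"dy":0,"dz":-5.5,"wx":0,"wy":0,"wz":18,"hand":22},
    {"dx":1.6,"dy":0,"dz":-5.5,"wx":0,"wy":0,"wz":18,"hand":22},
    {"dx":1.6,"dy":0,"dz":-5.5,"wx":0,"wy":0,"wz":18,"hand":22},
    {"dx":1.6,"dy":0,"dz":-5.5,"wx":0,"wy":0,"wz":18,"hand":22},
    {"dx":1.6,"dy":0,"dz":-5.5,"wx":0,"wy":0,"wz":18,"hand":22},
    {"dx":1.6,"dy":0,"dz":-5.5,"wx":0,"wy":0,"wz":18,"hand":22}
  ]
}}

```text
clock: 47.0
eef_pos: [0.4179, 0.0442, 0.276]
tool_rot: [0.545, 0.839, -0.002, -0.001]
ft_force: [-0.9, 0.0, 0.5]
grip_width: 0.0221
grasp_force: 0.0
```

```bash
python3 - <<'E'
from h import *
st()
r=np.hypot(.186,.01);ph=np.arctan2(.01,.186)
a=cv2.imread('pics/t10.png');b=shot('scene')[:,:,::-1].copy()
from scipy.ndimage import distance_transform_edt as edt
for nm,im in(('top',a),('scene',b)):
    h=cv2.cvtColor(im,cv2.COLOR_BGR2HSV)
    m=(h[:,:,0]>=18)&(h[:,:,0]<=32)&(h[:,:,1]>110)&(h[:,:,2]>130); D=edt(~m)
    for th in np.arange(1.5,1.82,.04):
        s=0
        for y in np.linspace(-.04,.04,17):
            u,v=proj(nm,che(-r*np.cos(th+ph),y,.066+r*np.sin(th+ph)))
            if 0<=u<560 and 0<=v<420: s+=min(D[int(round(v)),int(round(u))],10)
            else: s+=10
        print(nm,round(th,2),round(s/17,2))
E
```

```text
t 47.0 p [0.4179 0.0442 0.276 ] q [ 0.545  0.839 -0.002 -0.001] F [-0.9  0.   0.5] w 0.0221 g 0.0 j [ 0.11  0.06 -0.02  1.49 -0.    1.26]
top 1.5 9.65
top 1.54 7.71
top 1.58 5.93
top 1.62 5.27
top 1.66 4.06
top 1.7 1.81
top 1.74 0.0
top 1.78 1.49
top 1.82 3.7
scene 1.5 3.65
scene 1.54 2.53
scene 1.58 1.65
scene 1.62 0.84
scene 1.66 0.06
scene 1.7 0.0
scene 1.74 0.0
scene 1.78 0.0
scene 1.82 0.0
```

```bash
python3 - <<'E'
from h import *
plan([(che(.041,0,.25),down(CH[2])),(che(.041,0,.2076),down(CH[2]))])
E
```

```text
d [0.06, 6.32, 0.49] w [-0.06, 0.01, -0.08]
d [0.06, 6.32, 1.33] w [-0.06, 0.01, -0.08]
```

Request:
{"api": "drive_tool", "payload": {
  "rows": [
    {"dx":0.06,"dy":0.8,"dz":0,"wx":0,"wy":0,"wz":-0.1,"hand":22},
    {"dx":0.06,"dy":1.6,"dz":0,"wx":0,"wy":0,"wz":-0.1,"hand":22},
    {"dx":0.06,"dy":2.4,"dz":0,"wx":0,"wy":0,"wz":-0.1,"hand":22},
    {"dx":0.06,"dy":3.2,"dz":0,"wx":0,"wy":0,"wz":-0.1,"hand":22},
    {"dx":0.06,"dy":4.0,"dz":0,"wx":0,"wy":0,"wz":-0.1,"hand":22},
    {"dx":0.06,"dy":4.8,"dz":0,"wx":0,"wy":0,"wz":-0.1,"hand":22},
    {"dx":0.06,"dy":5.5,"dz":0,"wx":0,"wy":0,"wz":-0.1,"hand":22},
    {"dx":0.06,"dy":6.0,"dz":0,"wx":0,"wy":0,"wz":-0.1,"hand":22},
    {"dx":0.06,"dy":6.32,"dz":0,"wx":0,"wy":0,"wz":-0.1,"hand":22},
    {"dx":0.06,"dy":6.32,"dz":0.2,"wx":0,"wy":0,"wz":-0.1,"hand":22},
    {"dx":0.06,"dy":6.32,"dz":0.2,"wx":0,"wy":0,"wz":-0.1,"hand":22},
    {"dx":0.06,"dy":6.32,"dz":0.2,"wx":0,"wy":0,"wz":-0.1,"hand":22}
  ]
}}

```text
clock: 48.25
eef_pos: [0.7038, 0.1762, 0.2629]
tool_rot: [0.539, 0.842, -0.004, -0.002]
ft_force: [0.9, 0.3, 0.0]
grip_width: 0.0223
grasp_force: 0.0
```

```bash
python3 - <<'E'
from h import *
st()
plan([(che(.041,0,.2076),down(CH[2]))])
E
```

```text
t 48.25 p [0.7038 0.1762 0.2629] q [ 0.539  0.842 -0.004 -0.002] F [0.9 0.3 0. ] w 0.0223 g 0.0 j [ 0.25  0.8   1.06  1.84 -0.    1.38]
d [-0.03, 0.03, 1.11] w [-0.1, 0.0, 0.09]
```

Within reach. Descend and grip.

Request:
{"api": "drive_tool", "payload": {
  "rows": [
    {"dx":-0.03,"dy":0.03,"dz":0.3,"wx":0,"wy":0,"wz":0.1,"hand":22},
    {"dx":-0.03,"dy":0.03,"dz":0.6,"wx":0,"wy":0,"wz":0.1,"hand":22},
    {"dx":-0.03,"dy":0.03,"dz":0.85,"wx":0,"wy":0,"wz":0.1,"hand":22},
    {"dx":-0.03,"dy":0.03,"dz":1.05,"wx":0,"wy":0,"wz":0.1,"hand":22},
    {"dx":-0.03,"dy":0.03,"dz":1.05,"wx":0,"wy":0,"wz":0.1,"hand":22},
    {"dx":-0.03,"dy":0.03,"dz":1.05,"wx":0,"wy":0,"wz":0.1,"hand":0},
    {"dx":-0.03,"dy":0.03,"dz":1.05,"wx":0,"wy":0,"wz":0.1,"hand":0},
    {"dx":-0.03,"dy":0.03,"dz":1.05,"wx":0,"wy":0,"wz":0.1,"hand":0},
    {"dx":-0.03,"dy":0.03,"dz":1.05,"wx":0,"wy":0,"wz":0.1,"hand":0}
  ]
}}

```text
clock: 49.15
eef_pos: [0.7061, 0.1754, 0.2123]
tool_rot: [0.543, 0.84, -0.002, -0.001]
ft_force: [-0.3, -0.1, 4.5]
grip_width: 0.0051
grasp_force: 59.0
```

```bash
python3 - <<'E'
from h import *
st()
r=np.hypot(.186,.010);ph=np.arctan2(.01,.186);t0=1.74
for th in [1.7,1.6,1.5,1.4,1.3,1.2,1.1,1.0,.9,.8,.7,.6,.5,.4,.3,.2,.15,.1,.05,0]: print(round(th,2),np.round([ (r*np.cos(t0+ph)-r*np.cos(th+ph))/.05, -(r*np.sin(th+ph)-r*np.sin(t0+ph))/.05],2))
E
```

```text
t 49.15 p [0.7061 0.1754 0.2123] q [ 0.543  0.84  -0.002 -0.001] F [-0.3 -0.1  4.5] w 0.0051 g 59.0 j [ 0.24  0.76  0.86  1.67 -0.    1.39]
1.7 [-0.15 -0.03]
1.6 [-0.52 -0.08]
1.5 [-0.89 -0.09]
1.4 [-1.26 -0.07]
1.3 [-1.63 -0.  ]
1.2 [-1.99  0.09]
1.1 [-2.33  0.23]
1.0 [-2.67  0.39]
0.9 [-2.98  0.59]
0.8 [-3.27  0.83]
0.7 [-3.54  1.08]
0.6 [-3.78  1.37]
0.5 [-3.99  1.67]
0.4 [-4.17  2.  ]
0.3 [-4.32  2.34]
0.2 [-4.43  2.7 ]
0.15 [-4.47  2.88]
0.1 [-4.51  3.06]
0.05 [-4.53  3.25]
0 [-4.54  3.43]
```

Request:
{"api": "drive_tool", "payload": {
  "rows": [
    {"dx":0,"dy":-0.15,"dz":-0.03,"wx":0,"wy":0,"wz":0,"hand":0},
    {"dx":0,"dy":-0.52,"dz":-0.08,"wx":0,"wy":0,"wz":0,"hand":0},
    {"dx":0,"dy":-0.89,"dz":-0.09,"wx":0,"wy":0,"wz":0,"hand":0},
    {"dx":0,"dy":-1.26,"dz":-0.07,"wx":0,"wy":0,"wz":0,"hand":0},
    {"dx":0,"dy":-1.63,"dz":0,"wx":0,"wy":0,"wz":0,"hand":0},
    {"dx":0,"dy":-1.99,"dz":0.09,"wx":0,"wy":0,"wz":0,"hand":0},
    {"dx":0,"dy":-2.33,"dz":0.23,"wx":0,"wy":0,"wz":0,"hand":0},
    {"dx":0,"dy":-2.67,"dz":0.39,"wx":0,"wy":0,"wz":0,"hand":0},
    {"dx":0,"dy":-2.98,"dz":0.59,"wx":0,"wy":0,"wz":0,"hand":0},
    {"dx":0,"dy":-3.27,"dz":0.83,"wx":0,"wy":0,"wz":0,"hand":0},
    {"dx":0,"dy":-3.54,"dz":1.08,"wx":0,"wy":0,"wz":0,"hand":0},
    {"dx":0,"dy":-3.78,"dz":1.37,"wx":0,"wy":0,"wz":0,"hand":0},
    {"dx":0,"dy":-3.99,"dz":1.67,"wx":0,"wy":0,"wz":0,"hand":0},
    {"dx":0,"dy":-4.17,"dz":2.0,"wx":0,"wy":0,"wz":0,"hand":0},
    {"dx":0,"dy":-4.32,"dz":2.34,"wx":0,"wy":0,"wz":0,"hand":0},
    {"dx":0,"dy":-4.32,"dz":2.34,"wx":0,"wy":0,"wz":0,"hand":0}
  ]
}}

```text
clock: 50.75
eef_pos: [0.5078, 0.0863, 0.0942]
tool_rot: [0.543, 0.84, -0.003, -0.002]
ft_force: [3.0, 1.8, -4.7]
grip_width: 0.0047
grasp_force: 58.5
```

Request:
{"api": "drive_tool", "payload": {
  "rows": [
    {"dx":0,"dy":-0.06,"dz":0.18,"wx":0,"wy":0,"wz":0,"hand":0},
    {"dx":0,"dy":-0.11,"dz":0.36,"wx":0,"wy":0,"wz":0,"hand":0},
    {"dx":0,"dy":-0.15,"dz":0.54,"wx":0,"wy":0,"wz":0,"hand":0},
    {"dx":0,"dy":-0.19,"dz":0.72,"wx":0,"wy":0,"wz":0,"hand":0},
    {"dx":0,"dy":-0.21,"dz":0.91,"wx":0,"wy":0,"wz":0,"hand":0},
    {"dx":0,"dy":-0.22,"dz":1.03,"wx":0,"wy":0,"wz":0,"hand":0},
    {"dx":0,"dy":-0.22,"dz":1.12,"wx":0,"wy":0,"wz":0,"hand":0},
    {"dx":0,"dy":-0.22,"dz":1.12,"wx":0,"wy":0,"wz":0,"hand":0}
  ]
}}

```text
clock: 51.55
eef_pos: [0.499, 0.0824, 0.0435]
tool_rot: [0.543, 0.84, -0.001, -0.001]
ft_force: [-6.4, 3.2, 28.0]
grip_width: 0.0048
grasp_force: 61.7
```

Request:
{"api": "drive_tool", "payload": {
  "rows": [
    {"dx":0,"dy":0,"dz":0.04,"wx":0,"wy":0,"wz":0,"hand":0},
    {"dx":0,"dy":0,"dz":0.08,"wx":0,"wy":0,"wz":0,"hand":0},
    {"dx":0,"dy":0,"dz":0.08,"wx":0,"wy":0,"wz":0,"hand":0}
  ]
}}

```text
clock: 51.85
eef_pos: [0.4992, 0.0825, 0.0429]
tool_rot: [0.543, 0.84, -0.0, 0.0]
ft_force: [-14.4, 2.3, 50.9]
grip_width: 0.0053
grasp_force: 64.1
```

Request:
{"api": "drive_tool", "payload": {
  "rows": [
    {"dx":0,"dy":0,"dz":-0.05,"wx":0,"wy":0,"wz":0,"hand":0},
    {"dx":0,"dy":0,"dz":-0.08,"wx":0,"wy":0,"wz":0,"hand":22},
    {"dx":0,"dy":0,"dz":-0.08,"wx":0,"wy":0,"wz":0,"hand":22},
    {"dx":0,"dy":0,"dz":-0.08,"wx":0,"wy":0,"wz":0,"hand":22},
    {"dx":0,"dy":0,"dz":-0.6,"wx":0,"wy":0,"wz":0,"hand":22},
    {"dx":0,"dy":0,"dz":-1.4,"wx":0,"wy":0,"wz":0,"hand":22},
    {"dx":-1,"dy":0,"dz":-2.2,"wx":0,"wy":0,"wz":0,"hand":0},
    {"dx":-2,"dy":0,"dz":-2.4,"wx":0,"wy":0,"wz":0,"hand":0},
    {"dx":-3,"dy":-1,"dz":-2.4,"wx":0,"wy":0,"wz":0,"hand":0},
    {"dx":-4,"dy":-2,"dz":-2.4,"wx":0,"wy":0,"wz":0,"hand":0},
    {"dx":-4,"dy":-2.5,"dz":-2.4,"wx":0,"wy":0,"wz":0,"hand":0},
    {"dx":-4,"dy":-2.5,"dz":-2.4,"wx":0,"wy":0,"wz":0,"hand":0}
  ]
}}

```text
clock: 53.05
eef_pos: [0.463, -0.1548, 0.1549]
tool_rot: [0.545, 0.838, -0.005, -0.004]
ft_force: [0.0, -0.1, 0.2]
grip_width: 0.0
grasp_force: 0.0
```

```bash
python3 - <<'E'
from h import *
st()
a=shot('top','t11.png');b=shot('scene','s11.png')
a0=cv2.imread('pics/top0.png')[:,:,::-1];b0=cv2.imread('pics/scene0.png')[:,:,::-1]
for n,x,y,s in(('top',a,a0,np.s_[195:250,195:260]),('scene',b,b0,np.s_[160:230,180:265])):
    p=cv2.phaseCorrelate(cv2.cvtColor(y,cv2.COLOR_RGB2GRAY)[s].astype(np.float32),cv2.cvtColor(x,cv2.COLOR_RGB2GRAY)[s].astype(np.float32)); print(n,p,np.abs(x[s].astype(int)-y[s]).mean())
A=cv2.resize(a[150:290,140:300],(400,350),interpolation=cv2.INTER_CUBIC);B=cv2.resize(b[140:260,150:290],(400,350),interpolation=cv2.INTER_CUBIC)
cv2.imwrite('pics/fin.png',np.hstack([A,B])[:,:,::-1])
E
```

```text
t 53.05 p [ 0.463  -0.1548  0.1549] q [ 0.545  0.838 -0.005 -0.004] F [ 0.  -0.1  0.2] w 0.0 g 0.0 j [-0.32  0.25 -0.11  1.21 -0.01  0.83]
top ((-0.1324348169415117, -0.06657950071711127), 0.9358662164873547) 10.813799533799534
scene ((0.06813899552773961, -0.06678492727426999), 0.8166635517720823) 14.738655462184873
```

View pics/fin.png

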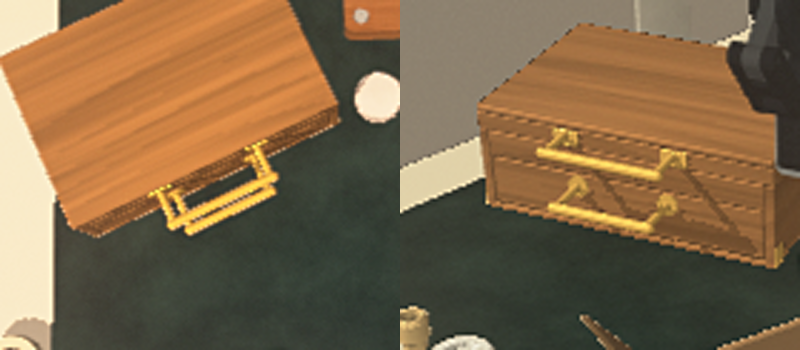

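```bash
python3 -c "
from workcell import bot
print(bot.job_done())"
```

```text
the job is handed in; nothing more can be done
None
```

I handed the job in with all three dies (a, c and d) standing in the drawer, the drawer and lid shut, and the stay pushed down by closing the lid; the stay itself is hidden under the lid, so I could not see it at the end, and the hand-in returned no verdict.

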